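Snap the sprung specimen holder into the wear tester

ROBOT

A 6-joint arm with a two-finger parallel gripper is mounted at the origin on the work surface. World frame = base frame: x ahead of the robot, y to its left, z up, the work surface at z = 0. Lengths are in m, angles in rad, forces in N, time in s.
With the tool pointing down it reaches from about 0.275 to 0.825 m from the base axis. Payload 5.2 kg.
Tool frame: the origin (TCP) lies on the centre line of the jaws, within the pads' length; the fingertips stand 8 mm ahead of it and the grasp point (between the pads) lies 11 mm behind it; z points along the fingers, y is the direction in which the jaws open and shut (so a half turn about z gives the same grasp; the last joint's range is limited). The gripper opens to 93 mm and grips with 3 to 60 N. Pads are 15 mm wide; open, the fingers measure 128 mm over their backs; the gripper's body (75 mm by 188 mm) begins 65 mm behind the grasp point.
Start: joints at [1.135, 0.259, 1.535, -0, 1.348, -0.203], TCP at [0.127, 0.535, 0.227] pointing down, gripper open.
Joint ranges: [-3.14, 3.14], [-0.91, 2.08], [0.19, 2.58], [-1.22, 4.36], [0.22, 2.71], [-3.12, 3.12]. Speed limits (rad/s): [2.57, 2.57, 3.14, 3.14, 3.14, 3.14].

INTERFACE

Orientations are given as a unit quaternion [w, x, y, z].
In Python, from workcell import env gives the robot as it stands.
- The arm moves only by the tool carry_out, never from a script. Its argument "targets" is a list of rows, each an object with "translation": the shift along the world's x, y, z in m, a list of three; "dr": the turn, a rotation vector about the world's x, y, z in degrees, a list of three; "fingers": the closure, from -1 (fully open) to 1 (shut), so that 0 is half open. A call has 1 to 5 rows; each row shifts and turns the commanded pose from where the row before left it; what a row does not reach is not made up. A row lasts 1/8 s, in which the tool goes at most 62.5 mm and 10.7 degrees, less where a joint would pass 70% of its speed; a pose out of reach is approached as far as the arm can. A call with a gripper value outside its range is refused whole. The fingers move at their own pace and stop on an object; "grip_force" is the grip in N (left out, the last holds). Time passes only in rows, so rows that do not move let the fingers close. It gives the time, the measured TCP pose, the force and the opening at its end, in the units of the state.
- env.sense(): the state, without advancing time (a new reading comes with each control period).
- env.camera(name): name is "scene" or "top" or "wrist"; returns a dict with "pixels" (420x560x3 uint8, blue, green, red), "camera_matrix" (3x3 intrinsics, pixels), "R" (3x3) and "t" (3): a world point X has camera coordinates R X + t; the wrist camera has in their place "T_tool_cam" (4x4, takes a point from camera to tool coordinates, whose origin is the TCP and whose axes are the flange's). Camera axes: x right, y down, z forward; pixel columns grow to the right and rows downward; lengths in m; the calibration is good to about 2 mm. The wrist camera is an equidistant fisheye: a pixel r from the principal point sees the ray r / f radians off the axis. A picture is of the moment at which its call begins: read the wrist's pose just before it. There is no depth.
- env.close_job(): hands the job in, once; it reports no verdict.
The state is a dict: "time_s": time; "joint_positions": joint angles; "qvel": joint speeds; "joint_efforts": joint torques, N m; "position": TCP position; "orientation": TCP orientation; "wrist_force": force on the tool from outside, world axes, zero at the start; "ft_torque": the same for the moment, N m; "opening": opening from 0.0 (shut) to 1.0 (fully open).
Only numpy, scipy, OpenCV 4.12 (cv2) and the standard library are available. Lean on these libraries where they do the work, as an engineer would, in place of code of your own. Each camera call takes 0.05 s, during which the arm holds its last target.

TASK

Turn the specimen carousel by its upright pegs until the bay with the sprung holder (the piece with two upright thumb tabs) stands at the fixed pointer, then take the holder out of that bay. Squeeze its two tabs together to shorten it, lower it from the front, under the loading beam, between the two steel cheeks of the test station and release it so that both pin ends spring fully home into the cheeks' recesses. Leave the other two pieces in their bays and leave the loose things on the bench where they stand.

Things in the scene. Friction and masses are not known exactly. Their poses are not given: they have to be found in the camera images.
- holder: sprung specimen holder, 320 g: dark steel housing 34 x 30 x 26 mm (x,y,z) at y=-31..-1 mm, a fixed pin at its -y end, a sprung slide with a like pin at its +y end, and two upright aluminium thumb tabs. 132 mm tip to tip (free). Origin: underside, midway between the tips when free; y along the pins, z up; pin axis 18 mm above it. Starts standing in its carousel bay, y along the rim
- tip_fixed (a point): centre of the end of the fixed pin. Both pins are 14 mm thick, tapering over the last 8 mm to 6 mm, and stand out 35 mm beyond the outer tab faces, 11 to 25 mm above the holder's underside: fingers go above them
- tip_sprung (a point): centre of the end of the sprung pin. Squeezing the tabs together shortens the holder by up to 24 mm, to 108 mm tip to tip (hard stop); the spring takes 3 N to start and 10.2 N at the stop
- tab_fixed (a point): outer face of the fixed thumb tab, at mid-width, 52 mm above the underside: a good height to grip. Tabs are 26 mm wide (x), 6 mm thick (y), their tops 68 mm above the underside. Over both outer faces: 62 mm free, 38 mm fully squeezed
- tab_sprung (a point): the same point on the outer face of the tab on the sprung slide
- carousel_base: fixed grey foot of the carousel; origin on the carousel's axis at bench height, z up. On its -x side, 145 mm from the axis, a dark steel pointer (10 x 14 mm, 45 mm high) stands just outside the disc, towards the robot
- bay_holder (a point): floor centre of the sprung holder's bay, 75 mm from the axis, 39 mm above the bench, turning with the disc. Bays are two rails 6 mm high, 36 mm apart, 58 mm long, along the rim, open at both ends. It is at the pointer when on the line from axis to pointer (within 10 degrees). Axes: -x outward from the carousel's axis, y along the holder
- bay_bar (a point): floor centre of the bar's bay, 120 degrees anticlockwise (from above) of the holder's bay, same form
- bay_block (a point): floor centre of the block's bay, 240 degrees anticlockwise of the holder's bay, same form
- peg0 (a point): top centre of a steel peg, 18 mm thick, 91 mm high, on the disc 100 mm from the axis, 60 degrees anticlockwise (from above) of the holder's bay; top 130 mm above the bench. The dark steel disc (radius 122 mm, top 39 mm above the bench) turns either way without stops, with light friction (0.08 N m), and stays where left
- peg1 (a point): top centre of a like peg, opposite the holder's bay
- peg2 (a point): top centre of a like peg, 60 degrees clockwise (from above) of the holder's bay
- bar: plain rigid bar without tabs in the carousel: block 34 x 50 x 26 mm on a 14 mm shaft 120 mm long; origin centre of underside
- block: plain steel block without tabs in the carousel, 34 x 56 x 30 mm with a round boss on top; origin centre of underside
- station: fixed test station: steel plate 150 x 170 x 12 mm with two cheeks and a loading beam; origin plate centre at bench height, front (-x) towards the robot, z up. Cheeks 48 mm (x) by 18 mm (y), tops 110 mm up, inner faces at y=+58 and -58 mm. White post at x=-18..58, y=-130..-180 mm, 300 mm high. The holder fits either way round and may lean about its pins
- seat_left (a point): floor centre of the recess in the +y cheek (x=0, y=+64 mm, 92 mm above the bench). Each recess is a blind square hole 16 x 16 mm, 6 mm deep, in the cheek's inner face
- seat_right (a point): floor centre of the like recess in the -y cheek (y=-64 mm). The loading beam above (station x=0..42 mm, 170 to 224 mm above the bench, from the post to y=85 mm) keeps an upright gripper out: bring the holder in from the front (-x), tool and holder leaning 25 to 40 degrees back, so that the fingers point forward and down
- beaker: bystander: glass beaker, 68 mm across, 90 mm high; origin centre of underside
- bottle: bystander: amber bottle, 60 mm across, 140 mm high; origin centre of underside
- cup: bystander: white cup, 72 mm across, 80 mm high; origin centre of underside
- race: bystander: steel bearing ring lying between carousel and station, 64 mm across, 24 mm high; origin centre of underside
- wrench: bystander: wrench lying on the bench near the robot
Things that resemble listed ones, but are neither listed nor needed, are in the scene too. What is shaped like the holder but blue or orange is not meant.

How it is judged:
On the way, in this order (a step that is already met when the one before it is completed fails the run):
1. the carousel is turned so that the holder's bay stands at the pointer (within about 10 degrees), the holder still in it (x of bay_holder in the frame of carousel_base below -0.05 m and y of bay_holder in the frame of carousel_base between -0.014 and 0.014 m and horizontal distance between holder and bay_holder below 0.03 m and height (world z) of holder below 0.06 m), for 0.2 s.
2. the holder is lifted out of the bay (underside more than 100 mm above the bench) with the bay still at the pointer (x of bay_holder in the frame of carousel_base below -0.05 m and y of bay_holder in the frame of carousel_base between -0.014 and 0.014 m and height (world z) of holder above 0.1 m), for 0.1 s.
At the end, for the whole second after the job is handed in: Both pin ends of the holder lie in the two recesses of the station, each tip within 4 mm of its recess floor's centre (either way round), the holder at rest; the bar and the block are still in their bays (within 30 mm) (((distance between tip_fixed and seat_left below 0.004 m and distance between tip_sprung and seat_right below 0.004 m) or (distance between tip_fixed and seat_right below 0.004 m and distance between tip_sprung and seat_left below 0.004 m)) and linear speed of holder below 0.02 m/s and angular speed of holder below 0.4 rad/s and horizontal distance between bar and bay_bar below 0.03 m and horizontal distance between block and bay_block below 0.03 m); the robot touches nothing.
It fails at once if the bar or the block leaves its bay (more than 30 mm off or lifted) (horizontal distance between bar and bay_bar above 0.03 m or horizontal distance between block and bay_block above 0.03 m or height (world z) of any of bar, block above 0.06 m).
It fails at once if a loose bystander on the bench is moved by more than 40 mm (distance of any of beaker, bottle, cup, race, wrench from where it was at the start of the episode above 0.04 m).
It also fails if it takes over 64 s, if anything falls off the work surface, if the arm or the gripper's body presses on something with over 40 N, if the wrist force passes 120 N, or if a joint passes its speed limit or range.

## Working session

There is one attempt and no reset: what is moved stays moved. The work goes in short steps, Python scripts to look and compute and a tool call to move; the robot and the scene stay as the last step left them, time stands still between calls to the robot, and variables do not carry over. Pictures are saved under pics/ and viewed, and the job is handed in when it is done.

Besides the shell and the picture viewer there is one more tool, called after "Emit:" by a JSON object that holds its "api" and its "payload". carry_out: Moves the arm, as the interface text tells. Its arguments: {"type":"object","properties":{"targets":{"type":"array","items":{"type":"object","properties":{"translation":{"type":"array","items":{"type":"number"}},"dr":{"type":"array","items":{"type":"number"}},"fingers":{"type":"number"}}}},"grip_force":{"type":"number"}},"required":["targets"]}

```bash
ls; mkdir -p pics; python3 - <<'E'
from workcell import env
import cv2
s=env.sense();print({k:s[k] for k in ('time_s','position','orientation','opening','wrist_force')})
for n in ('scene','top','wrist'):
    c=env.camera(n);cv2.imwrite(f'pics/{n}0.png',c['pixels'])
    print(n,c['camera_matrix'],c.get('R'),c.get('t'),c.get('T_tool_cam'))
E
```

```text
pics
{'time_s': 0.0, 'position': array([0.12664628, 0.53468916, 0.22583385]), 'orientation': array([-2.65530483e-04,  1.16129628e-01,  9.93233667e-01, -8.49451932e-04]), 'opening': 1.0023229610770696, 'wrist_force': array([ 0.20890562, -0.2847403 ,  0.45166996])}
scene [[394.14436595   0.         286.37641249]
 [  0.         394.14436595 204.9133283 ]
 [  0.           0.           1.        ]] [[ 0.82205499  0.56926062  0.01295957]
 [ 0.40475723 -0.56818883 -0.71647263]
 [-0.40049617  0.59422538 -0.69749482]] [-0.56849536 -0.02345276  1.19188699] None
top [[383.40568146   0.         277.87388207]
 [  0.         383.40568146 209.81460037]
 [  0.           0.           1.        ]] [[-0.00334412 -0.99998858  0.00341318]
 [-0.98910379  0.00280531 -0.14719313]
 [ 0.14718187 -0.00386822 -0.98910188]] [0.20109534 0.52941556 1.02471947] None
wrist [[325.1922621    0.         279.77717219]
 [  0.         325.1922621  208.9786672 ]
 [  0.           0.           1.        ]] None None [[-6.51221556e-04 -9.68345541e-01 -2.49612677e-01  7.02576811e-02]
 [ 9.99999633e-01 -4.91840189e-04 -7.00886133e-04  4.31992145e-04]
 [ 5.55930415e-04 -2.49613042e-01  9.68345507e-01 -1.56865024e-01]
 [ 0.00000000e+00  0.00000000e+00  0.00000000e+00  1.00000000e+00]]
```

View pics/scene0.png

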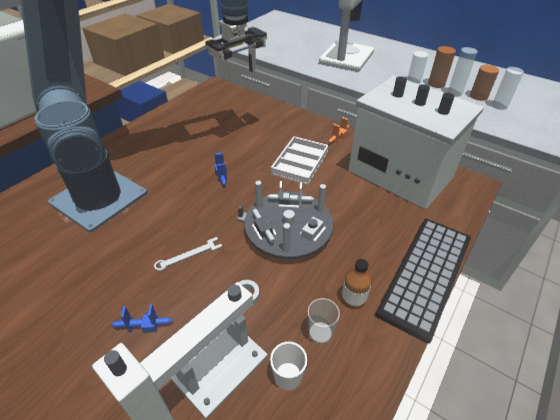

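View pics/top0.png

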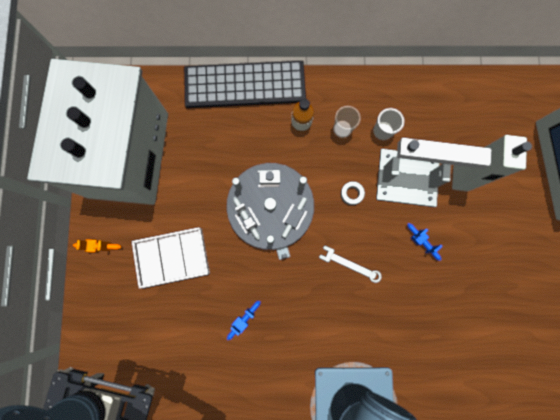

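View pics/wrist0.png

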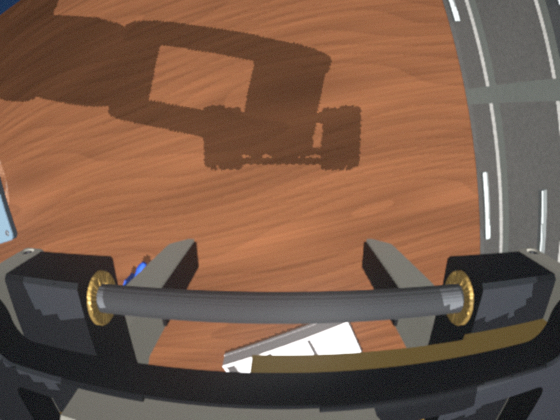

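```bash
cat > h.py <<'E'
from workcell import env
import cv2,numpy as np
from scipy.spatial.transform import Rotation as Ro
def ray(c,u,v):
    K=c['camera_matrix'];d=np.linalg.solve(K,[u,v,1.]);R=c['R'];return -R.T@c['t'],R.T@d
def onz(c,u,v,z):
    o,d=ray(c,u,v);return o+d*(z-o[2])/d[2]
def proj(c,X):
    p=c['camera_matrix']@(c['R']@np.array(X)+c['t']);return p[:2]/p[2]
def tri(a,pa,b,pb):
    o1,d1=ray(a,*pa);o2,d2=ray(b,*pb);d1/=np.linalg.norm(d1);d2/=np.linalg.norm(d2)
    s=np.linalg.lstsq(np.c_[d1,-d2],o2-o1,rcond=None)[0];p,q=o1+s[0]*d1,o2+s[1]*d2
    return (p+q)/2,np.linalg.norm(p-q)
def crop(c,name,u,v,w,h,f):
    p=c['pixels'][v:v+h,u:u+w];cv2.imwrite(name,cv2.resize(p,None,fx=f,fy=f,interpolation=cv2.INTER_CUBIC))
def tool():
    s=env.sense();q=s['orientation'];return s['position'],Ro.from_quat(q[[1,2,3,0]])
E
python3 - <<'E'
from h import *
t=env.camera('top');s=env.camera('scene')
crop(t,'pics/tc.png',215,150,110,120,5)
crop(t,'pics/ts.png',370,100,180,120,4)
crop(s,'pics/sc.png',225,165,125,100,6)
crop(s,'pics/ss.png',90,270,200,150,4)
E
```

```text
(no output)
```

View pics/tc.png

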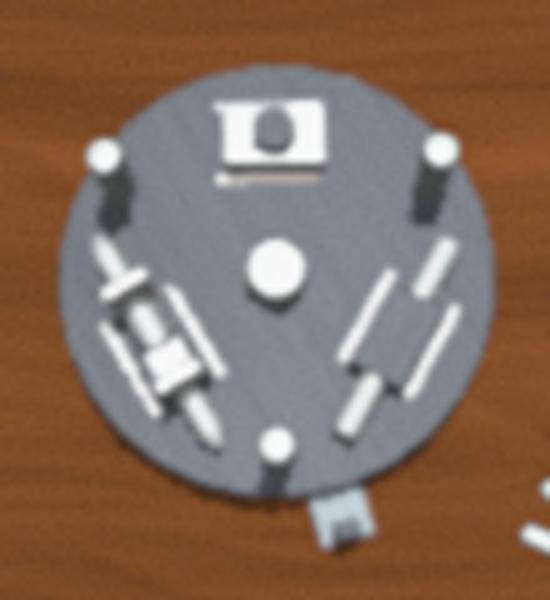

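View pics/ts.png

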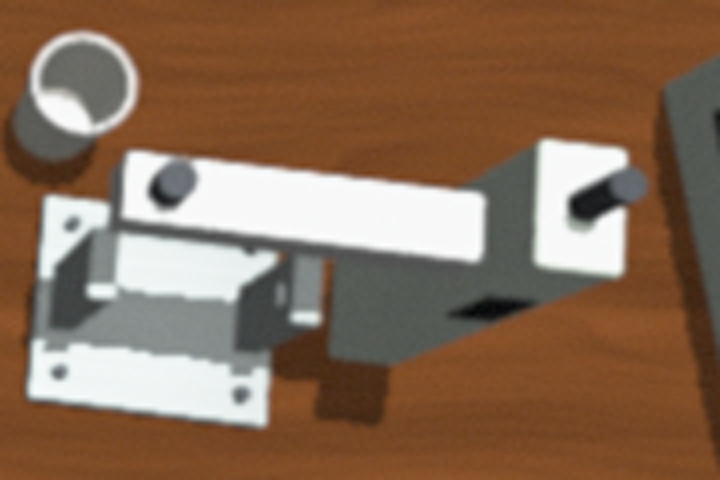

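View pics/sc.png

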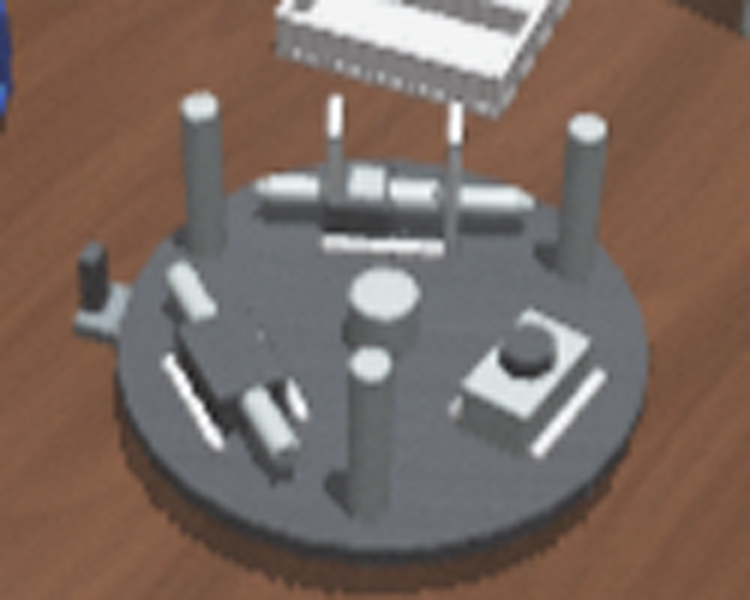

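View pics/ss.png

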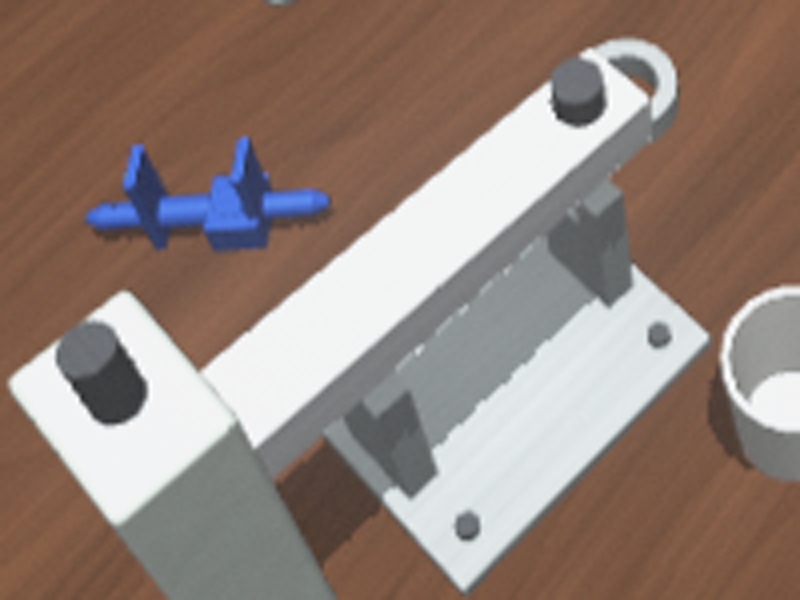

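```bash
python3 - <<'E'
from h import *
t=env.camera('top');s=env.camera('scene')
f=lambda u,v,F,a,b:((u+.5)/F-.5+a,(v+.5)/F-.5+b)
T=lambda u,v:f(u,v,5,215,150)
S=lambda u,v:f(u,v,6,225,165)
P=[onz(t,*T(*p),.130) for p in [(104,156),(441,150),(277,445)]]
Q=[tri(t,T(*p),s,S(*q)) for p,q in zip([(104,156),(441,150),(277,445)],[(586,128),(371,365),(200,105)])]
c=np.mean(P,0);print(P,c)
for q in Q:print(q)
for p in P:print(np.linalg.norm(p-c),np.degrees(np.arctan2(*(p-c)[1::-1])))
pt=onz(t,*T(345,527),.045);print('pointer',pt,np.linalg.norm((pt-c)[:2]),np.degrees(np.arctan2(*(pt-c)[1::-1])))
print(tri(t,T(345,527),s,S(92,255)))
# station plate corners at z=.012
W=lambda u,v:f(u,v,4,370,100)
for p in [(46,198),(30,398),(268,426)]:print('plate',onz(t,*W(*p),.012))
# cheek tops z=.110 front edge corners
for p in [(88,298),(116,297),(291,325),(321,324)]:print('cheek',onz(t,*W(*p),.110))
# beam top corners z=.224
for p in [(127,152),(115,221),(484,195),(474,260)]:print('beam',onz(t,*W(*p),.224))
for p in [(540,140),(628,150),(622,275),(535,264)]:print('post',onz(t,*W(*p),.300))
E
```

```text
[array([0.59191364, 0.30835653, 0.13      ]), array([0.59461625, 0.13563662, 0.13      ]), array([0.44361228, 0.21978516, 0.13      ])] [0.54338072 0.22125944 0.13      ]
(array([0.59226214, 0.30847724, 0.12783069]), np.float64(0.0003599961062735558))
(array([0.59542181, 0.13562689, 0.1273963 ]), np.float64(0.0005359656007706976))
(array([0.44398847, 0.22007011, 0.12878635]), np.float64(0.0007798080326245191))
0.0997063066913347 60.87223819908609
0.09978148965953529 -59.10427192510291
0.09977933132427107 -179.153400432133
pointer [0.40525901 0.18437632 0.045     ] 0.14296143281019003 -165.04896586446552
(array([0.4049865 , 0.18395834, 0.04171991]), np.float64(0.0010323919894522358))
plate [ 0.71209904 -0.10233811  0.012     ]
plate [ 0.56412185 -0.08452275  0.012     ]
plate [ 0.54338466 -0.25358044  0.012     ]
cheek [ 0.61332646 -0.09921743  0.11      ]
cheek [ 0.61395325 -0.11764866  0.11      ]
cheek [ 0.59486682 -0.23144727  0.11      ]
cheek [ 0.59548588 -0.25117163  0.11      ]
beam [ 0.67348019 -0.09114729  0.224     ]
beam [ 0.63154854 -0.08199338  0.224     ]
beam [ 0.64679656 -0.29944612  0.224     ]
beam [ 0.60758624 -0.2902654   0.224     ]
post [ 0.65341332 -0.28814696  0.3       ]
post [ 0.64771378 -0.33505653  0.3       ]
post [ 0.57867573 -0.32502162  0.3       ]
post [ 0.58479564 -0.27926666  0.3       ]
```

```bash
python3 - <<'E'
from h import *
t=env.camera('top');s=env.camera('scene')
f=lambda u,v,F,a,b:((u+.5)/F-.5+a,(v+.5)/F-.5+b)
W=lambda u,v:f(u,v,4,370,100)
S=lambda u,v:f(u,v,4,90,270)
for n,a,b in [('beamBL',(127,152),(650,98)),('postFL',(535,264),(125,292)),('postBL',(540,140),(237,418)),('postBR',(628,150),(122,525)),('postFR',(622,275),(10,382)),('plateBL',(46,198),(709,338)),('plateBR?',(46,198),(635,262))]:
    print(n,tri(t,W(*a),s,S(*b)))
th=np.radians(-6.8);o=np.array([.6277,-.178,0]);Rz=Ro.from_euler('z',th).as_matrix()
for im,cam,g,nm in [(t,'top',(370,100,180,120),'t'),(s,'scene',(90,270,200,150),'s')]:
    p=im['pixels'].copy();p=p[g[1]:g[1]+g[3],g[0]:g[0]+g[2]];p=cv2.resize(p,None,fx=4,fy=4)
    for X in [(x,y,z) for x in(0,.042) for y in(-.13,.085) for z in (.17,.224)]+[(x,y,.3) for x in(-.018,.058) for y in(-.13,-.18)]+[(x,y,.11) for x in(-.024,.024) for y in(-.058,.058,-.076,.076)]+[(x,y,.012) for x in(-.075,.075) for y in (-.085,.085)]+[(0,.058,.092),(0,-.058,.092)]:
        q=proj(im,o+Rz@np.array(X));cv2.circle(p,(int((q[0]+.5-g[0])*4),int((q[1]+.5-g[1])*4)),3,(0,0,255),-1)
    cv2.imwrite(f'pics/ov_{nm}.png',p)
E
```

```text
beamBL (array([ 0.68072335, -0.09849519,  0.20272312]), np.float64(0.00033087834656743626))
postFL (array([ 0.59624217, -0.30522939,  0.25734621]), np.float64(0.00017965554246539728))
postBL (array([ 0.66790456, -0.31345598,  0.25918788]), np.float64(0.000157733398513519))
postBR (array([ 0.6627791 , -0.36116639,  0.25928787]), np.float64(0.0035467079821319388))
postFR (array([ 0.59009871, -0.35188637,  0.25821948]), np.float64(0.0022473501354532536))
plateBL (array([ 0.71287419, -0.10340891,  0.00888307]), np.float64(0.0005518022556095923))
plateBR? (array([ 0.68466183, -0.10016078,  0.06205753]), np.float64(0.033576485724828756))
```

View pics/ov_t.png

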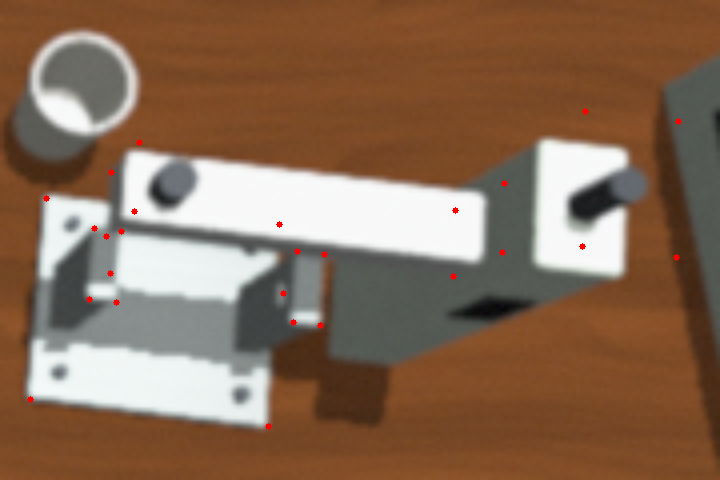

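View pics/ov_s.png

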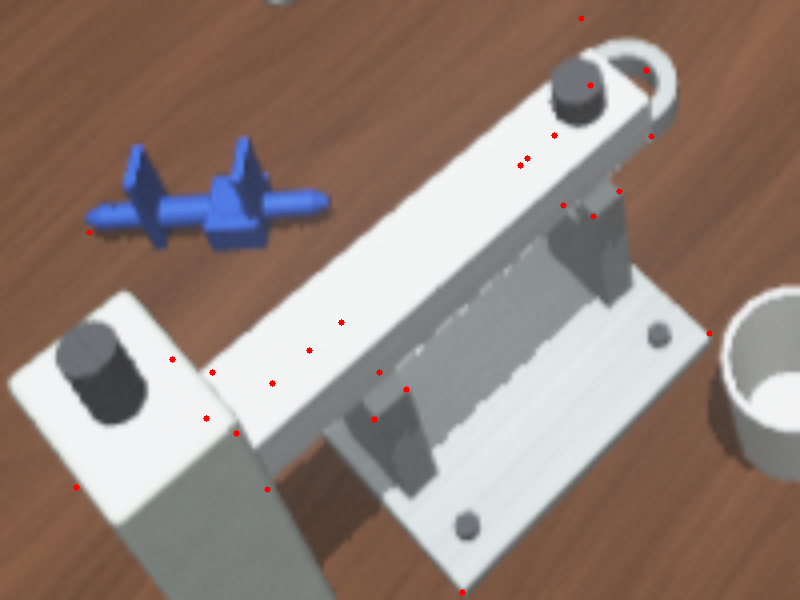

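```bash
python3 - <<'E'
from h import *
t=env.camera('top');s=env.camera('scene')
crop(s,'pics/sb.png',200,280,70,75,8)
th=np.radians(-6.8);o=np.array([.6277,-.178,0]);Rz=Ro.from_euler('z',th).as_matrix()
for z in (.14,.15,.16,.17,.18,.2,.203):
  print(z,[np.round(((proj(s,o+Rz@np.array(X+(z,)))+.5-[200,280])*8)) for X in [(.042,.085),(0,.085),(.042,-.13)]], [np.round(((proj(t,o+Rz@np.array(X+(z,)))+.5-[370,100])*4)) for X in [(0,.085),(0,-.13)]])
for X in [(-.024,.058,.11),(.024,.058,.11),(.024,.076,.11),(-.024,.076,.11),(.024,.076,.012)]:print(X,(proj(s,o+Rz@np.array(X))+.5-[200,280])*8)
E
```

```text
0.14 [array([430., 259.]), array([310., 158.]), array([-312.,  955.])] [array([ 92., 250.]), array([428., 288.])]
0.15 [array([428., 237.]), array([307., 136.]), array([-323.,  936.])] [array([ 97., 246.]), array([436., 284.])]
0.16 [array([426., 215.]), array([304., 113.]), array([-333.,  917.])] [array([101., 241.]), array([445., 280.])]
0.17 [array([424., 192.]), array([301.,  90.]), array([-344.,  898.])] [array([106., 237.]), array([453., 276.])]
0.18 [array([422., 169.]), array([298.,  67.]), array([-355.,  879.])] [array([111., 232.]), array([462., 272.])]
0.2 [array([418., 121.]), array([291.,  18.]), array([-378.,  838.])] [array([122., 223.]), array([480., 263.])]
0.203 [array([417., 114.]), array([290.,  11.]), array([-382.,  832.])] [array([123., 222.]), array([483., 262.])]
(-0.024, 0.058, 0.11) [175.44680206 237.11443478]
(0.024, 0.058, 0.11) [306.08807339 352.43142446]
(0.024, 0.076, 0.11) [358.63241134 303.48253514]
(-0.024, 0.076, 0.11) [228.10904083 190.91210238]
(0.024, 0.076, 0.012) [380.80577279 490.16283258]
```

View pics/sb.png

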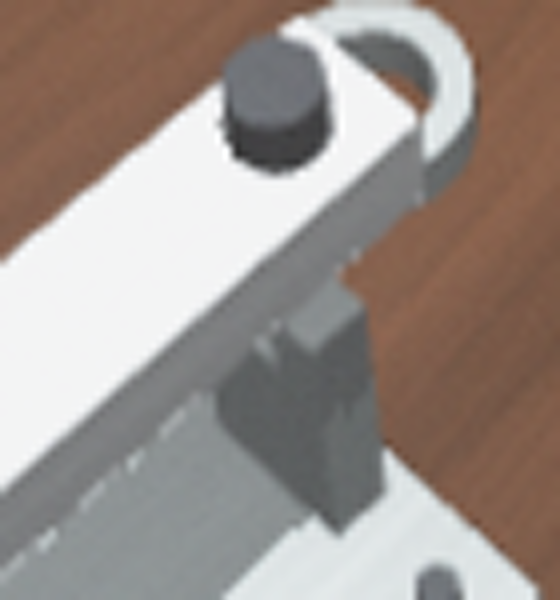

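Emit:
{"api": "carry_out", "payload": {"targets": [{"translation": [0.032, -0.0315, 0.005], "dr": [0, 0, -7.6], "fingers": 0.1}, {"translation": [0.032, -0.0315, 0], "dr": [0, 0, -7.6], "fingers": 0.1}, {"translation": [0.032, -0.0315, 0], "dr": [0, 0, -7.6], "fingers": 0.1}, {"translation": [0.032, -0.0315, 0], "dr": [0, 0, -7.6], "fingers": 0.1}, {"translation": [0.032, -0.0315, 0], "dr": [0, 0, -7.6], "fingers": 0.1}]}}

```text
time_s: 1.18
position: [0.2878, 0.3767, 0.2319]
orientation: [0.0, 0.435, 0.9, 0.0]
wrist_force: [0.4, 0.3, -0.2]
opening: 0.514
```

Emit:
{"api": "carry_out", "payload": {"targets": [{"translation": [0.032, -0.0315, 0], "dr": [0, 0, -7.6], "fingers": 0.1}, {"translation": [0.032, -0.0315, 0], "dr": [0, 0, -7.6], "fingers": 0.1}, {"translation": [0.032, -0.0315, 0], "dr": [0, 0, -7.6], "fingers": 0.1}, {"translation": [0.031, -0.0315, 0], "dr": [0, 0, -7.6], "fingers": 0.1}, {"translation": [0.03, -0.031, -0.005], "dr": [0, 0, -7.5], "fingers": 0.1}]}}

```text
time_s: 1.8
position: [0.4452, 0.2196, 0.2271]
orientation: [0.0, 0.704, 0.71, 0.001]
wrist_force: [0.0, 0.2, 0.8]
opening: 0.453
```

Emit:
{"api": "carry_out", "payload": {"targets": [{"translation": [0, 0, 0], "dr": [0, 0, 0], "fingers": 0.1}, {"translation": [0, 0, 0], "dr": [0, 0, 0], "fingers": 0.1}]}}

```text
time_s: 2.05
position: [0.4435, 0.2208, 0.2266]
orientation: [-0.0, 0.702, 0.712, -0.0]
wrist_force: [0.1, -0.3, -0.5]
opening: 0.451
```

```bash
python3 - <<'E'
from h import *
p,R=tool();print(p,R.as_matrix().round(3),env.sense()['opening'],env.sense()['time_s'])
w=env.camera('wrist');cv2.imwrite('pics/w1.png',w['pixels'])
E
```

```text
[0.44352066 0.22079393 0.2265979 ] [[-0.014  1.    -0.001]
 [ 1.     0.014  0.   ]
 [ 0.    -0.001 -1.   ]] 0.4506337074865032 2.05
```

View pics/w1.png

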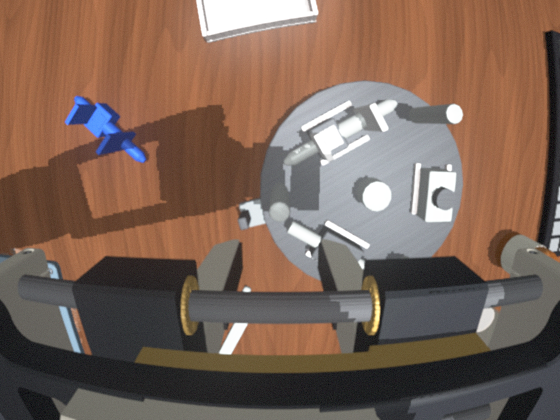

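```bash
cat >> h.py <<'E'
def wray(w,p,R,u,v):
    K=w['camera_matrix'];x=(u-K[0,2])/K[0,0];y=(v-K[1,2])/K[1,1];r=np.hypot(x,y)
    d=np.array([x*np.sin(r)/r,y*np.sin(r)/r,np.cos(r)]) if r>0 else np.array([0,0,1.])
    T=w['T_tool_cam'];return p+R.apply(T[:3,3]),R.apply(T[:3,:3]@d)
def wz(w,p,R,u,v,z):
    o,d=wray(w,p,R,u,v);return o+d*(z-o[2])/d[2]
E
python3 - <<'E'
from h import *
p,R=tool();w=env.camera('wrist')
print(wz(w,p,R,280,211,.13))
print('ptr',wz(w,p,R,243,223,.045),'hub',wz(w,p,R,376,194,.05))
crop(w,'pics/w1c.png',230,70,250,230,3)
E
```

```text
[0.44210116 0.22366527 0.13      ]
ptr [0.40205783 0.18690967 0.045     ] hub [0.54558813 0.22280385 0.05      ]
```

View pics/w1c.png

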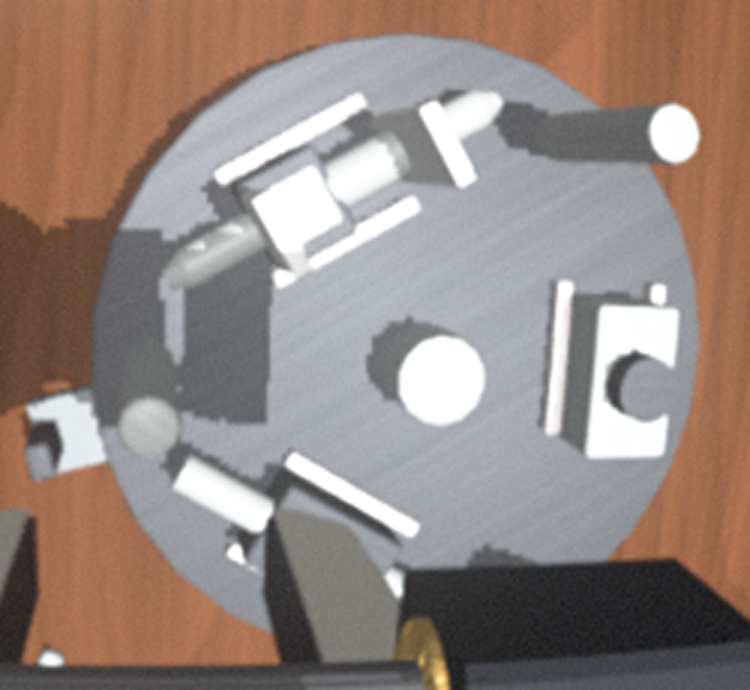

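Emit:
{"api": "carry_out", "payload": {"targets": [{"translation": [0, -0.0005, -0.04], "dr": [0, 0, 0], "fingers": 0.1}, {"translation": [0, 0, -0.04], "dr": [0, 0, 0], "fingers": 0.1}, {"translation": [0, 0, -0.038], "dr": [0, 0, 0], "fingers": 0.1}, {"translation": [0, 0, 0], "dr": [0, 0, 0], "fingers": 0.7}, {"translation": [0, 0, 0], "dr": [0, 0, 0], "fingers": 0.7}], "grip_force": 5}}

```text
time_s: 2.78
position: [0.4444, 0.221, 0.11]
orientation: [0.0, 0.702, 0.712, 0.001]
wrist_force: [1.0, -0.5, 0.1]
opening: 0.281
```

Emit:
{"api": "carry_out", "payload": {"targets": [{"translation": [0, 0, 0], "dr": [0, 0, 0], "fingers": 0.7}, {"translation": [0, 0, 0], "dr": [0, 0, 0], "fingers": 0.7}], "grip_force": 5}}

```text
time_s: 3.02
position: [0.4429, 0.2207, 0.1102]
orientation: [-0.001, 0.702, 0.712, 0.0]
wrist_force: [-5.9, 0.1, 4.6]
opening: 0.192
```

```bash
python3 -c "
import numpy as np
a=np.radians(180.85+74.1*np.arange(16)/15)
d=np.diff(.1*np.c_[np.cos(a),np.sin(a)],axis=0)
print(d.round(4).tolist())"
```

```text
[[0.0005, -0.0086], [0.0012, -0.0085], [0.002, -0.0084], [0.0027, -0.0082], [0.0034, -0.0079], [0.004, -0.0076], [0.0047, -0.0072], [0.0053, -0.0068], [0.0059, -0.0063], [0.0064, -0.0058], [0.0069, -0.0052], [0.0073, -0.0046], [0.0077, -0.004], [0.008, -0.0033], [0.0082, -0.0026]]
```

Emit:
{"api": "carry_out", "payload": {"targets": [{"translation": [0.0005, -0.0086, 0], "dr": [0, 0, 4.9], "fingers": 0.7}, {"translation": [0.0012, -0.0085, 0], "dr": [0, 0, 4.9], "fingers": 0.7}, {"translation": [0.002, -0.0084, 0], "dr": [0, 0, 4.9], "fingers": 0.7}, {"translation": [0.0027, -0.0082, 0], "dr": [0, 0, 4.9], "fingers": 0.7}, {"translation": [0.0034, -0.0079, 0], "dr": [0, 0, 4.9], "fingers": 0.7}]}}

```text
time_s: 3.65
position: [0.4533, 0.1786, 0.1102]
orientation: [0.0, 0.534, 0.845, 0.0]
wrist_force: [-3.2, 0.7, 2.4]
opening: 0.192
```

Emit:
{"api": "carry_out", "payload": {"targets": [{"translation": [0.004, -0.0076, 0], "dr": [0, 0, 4.9], "fingers": 0.7}, {"translation": [0.0047, -0.0072, 0], "dr": [0, 0, 4.9], "fingers": 0.7}, {"translation": [0.0053, -0.0068, 0], "dr": [0, 0, 4.9], "fingers": 0.7}, {"translation": [0.0059, -0.0063, 0], "dr": [0, 0, 4.9], "fingers": 0.7}, {"translation": [0.0064, -0.0058, 0], "dr": [0, 0, 4.9], "fingers": 0.7}]}}

```text
time_s: 4.28
position: [0.4804, 0.145, 0.1102]
orientation: [0.001, 0.343, 0.94, 0.0]
wrist_force: [-1.7, 1.8, 0.7]
opening: 0.193
```

Emit:
{"api": "carry_out", "payload": {"targets": [{"translation": [0.0069, -0.0052, 0], "dr": [0, 0, 4.9], "fingers": 0.7}, {"translation": [0.0073, -0.0046, 0], "dr": [0, 0, 4.9], "fingers": 0.7}, {"translation": [0.0077, -0.004, 0], "dr": [0, 0, 4.9], "fingers": 0.7}, {"translation": [0.008, -0.0033, 0], "dr": [0, 0, 4.9], "fingers": 0.7}, {"translation": [0.0082, -0.0026, 0], "dr": [0, 0, 4.9], "fingers": 0.7}]}}

```text
time_s: 4.9
position: [0.5188, 0.126, 0.1103]
orientation: [0.001, 0.135, 0.991, 0.001]
wrist_force: [-2.0, 4.1, -0.8]
opening: 0.195
```

Emit:
{"api": "carry_out", "payload": {"targets": [{"translation": [0, 0, 0], "dr": [0, 0, 0], "fingers": 0.7}, {"translation": [0, 0, 0], "dr": [0, 0, 0], "fingers": 0.7}]}}

```text
time_s: 5.15
position: [0.5194, 0.1258, 0.1103]
orientation: [0.002, 0.138, 0.99, 0.001]
wrist_force: [1.8, 4.6, 5.4]
opening: 0.195
```

```bash
python3 - <<'E'
from h import *
t=env.camera('top');crop(t,'pics/tc2.png',215,150,110,120,5)
E
```

```text
(no output)
```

View pics/tc2.png

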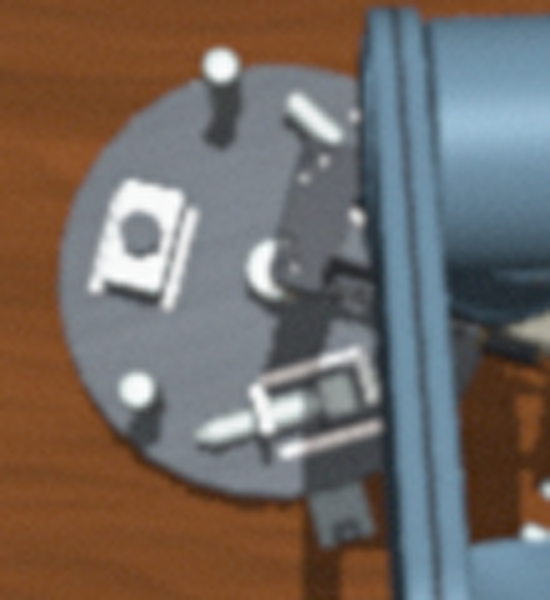

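Emit:
{"api": "carry_out", "payload": {"targets": [{"translation": [0, 0, 0], "dr": [0, 0, 0], "fingers": 0.1}, {"translation": [0, 0, 0], "dr": [0, 0, 0], "fingers": 0.1}, {"translation": [0, 0, 0], "dr": [0, 0, 0], "fingers": 0.1}, {"translation": [0, 0, 0.04], "dr": [0, 0, 0], "fingers": 0.1}, {"translation": [0, 0, 0.05], "dr": [0, 0, 0], "fingers": 0.1}]}}

```text
time_s: 5.82
position: [0.5168, 0.1249, 0.1982]
orientation: [-0.002, 0.137, 0.991, -0.001]
wrist_force: [0.7, -0.3, 0.0]
opening: 0.451
```

Emit:
{"api": "carry_out", "payload": {"targets": [{"translation": [-0.01, 0.015, 0.03], "dr": [0, 0, 6], "fingers": -1}, {"translation": [-0.017, 0.025, 0], "dr": [0, 0, 9], "fingers": -1}, {"translation": [-0.02, 0.03, 0], "dr": [0, 0, 8], "fingers": -1}, {"translation": [0, 0, 0], "dr": [0, 0, 7], "fingers": -1}, {"translation": [0, 0, 0], "dr": [0, 0, 0], "fingers": -1}]}}

```text
time_s: 6.45
position: [0.4707, 0.1953, 0.2285]
orientation: [-0.0, -0.124, 0.992, -0.0]
wrist_force: [0.1, -0.7, -0.4]
opening: 0.934
```

```bash
python3 - <<'E'
from h import *
f=lambda u,v,F,a,b:((u+.5)/F-.5+a,(v+.5)/F-.5+b)
t=env.camera('top')
c=np.array([.5434,.2213])
for q in [(138,390),(221,66)]:
    d=onz(t,*f(*q,5,215,150),.13)[:2]-c;print(np.linalg.norm(d),np.degrees(np.arctan2(d[1],d[0])))
p,R=tool();print(p,R.as_matrix().round(3),env.sense()['opening'],env.sense()['time_s'])
w=env.camera('wrist');cv2.imwrite('pics/w2.png',w['pixels'])
crop(t,'pics/tc3.png',215,150,110,120,5)
crop(env.camera('scene'),'pics/sc3.png',225,165,125,100,6)
E
```

```text
0.09924188678270973 136.4320002723282
0.09966708037744669 15.908213484726305
[0.47090525 0.19502551 0.22845671] [[-0.97  -0.244 -0.   ]
 [-0.244  0.97  -0.   ]
 [ 0.001 -0.    -1.   ]] 0.9695152444466087 6.5
```

View pics/w2.png

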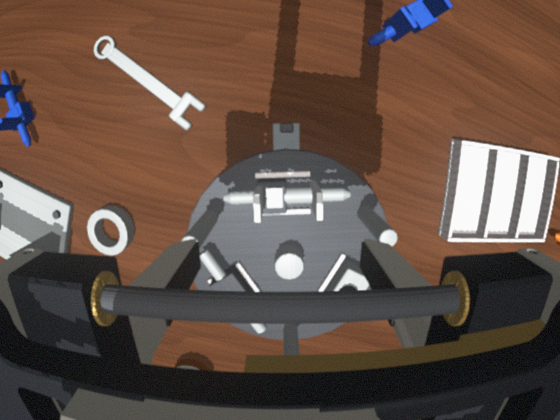

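View pics/sc3.png

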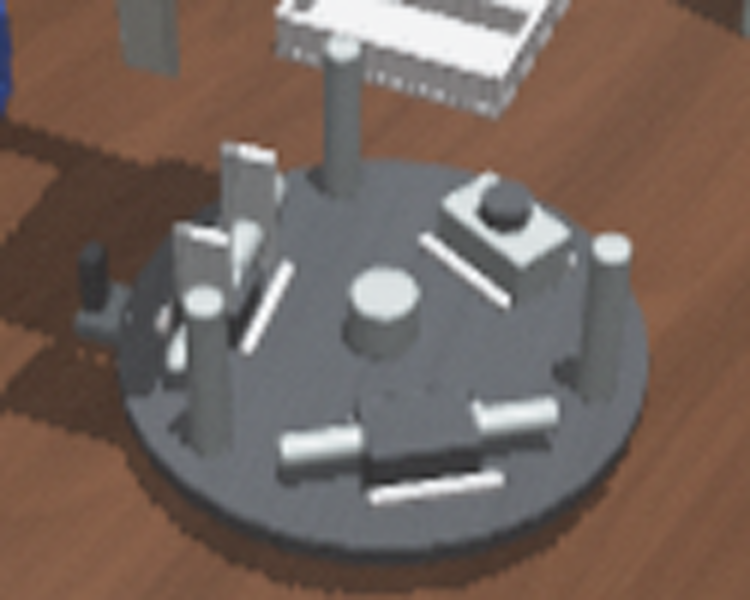

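```bash
python3 - <<'E'
from h import *
w=env.camera('wrist');crop(w,'pics/w2c.png',210,150,150,100,5)
E
```

```text
(no output)
```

View pics/w2c.png

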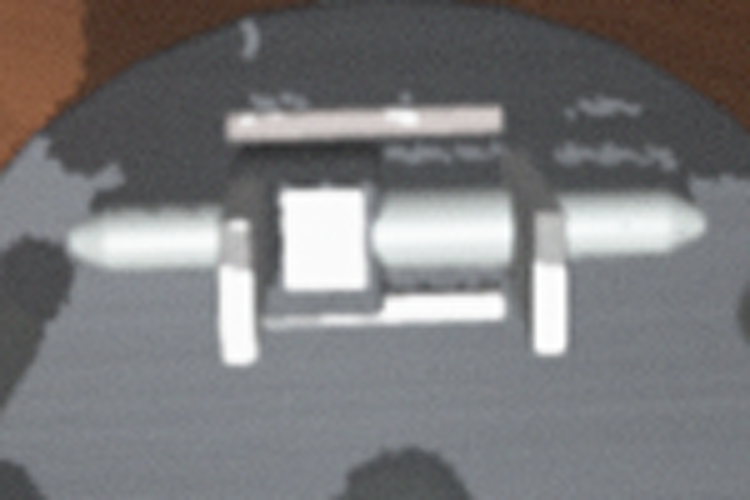

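View pics/tc3.png

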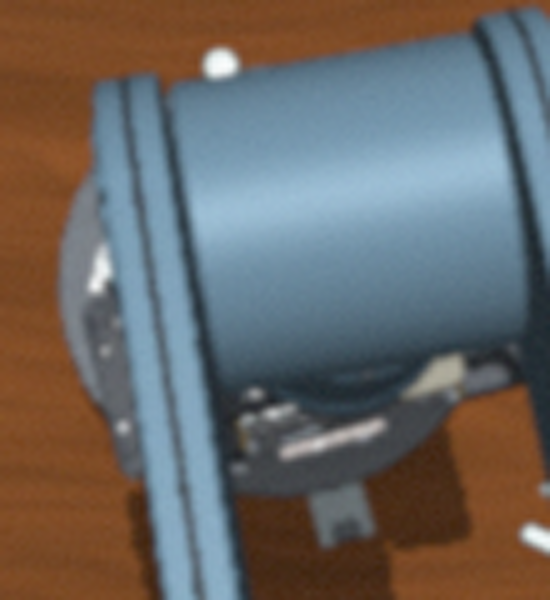

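```bash
python3 - <<'E'
from h import *
p,R=tool();w=env.camera('wrist')
g=lambda u,v:((u+.5)/5-.5+210,(v+.5)/5-.5+150)
A=wz(w,p,R,*g(238,314),.107);B=wz(w,p,R,*g(550,308),.107)
C=wz(w,p,R,*g(70,240),.057);D=wz(w,p,R,*g(705,223),.057)
for a,b in((A,B),(C,D)):
    print(a,b,(a+b)/2,np.linalg.norm(a-b),np.degrees(np.arctan2(*(b-a)[1::-1])))
a=np.radians(196.1);print(.5434+.075*np.cos(a),.2213+.075*np.sin(a))
print(p,R.as_matrix()[:,1])
E
```

```text
[0.48060479 0.1772812  0.107     ] [0.46604101 0.23082539 0.107     ] [0.4733229 0.2040533 0.107    ] 0.05548949089498465 105.21608853815796
[0.48753545 0.13921609 0.057     ] [0.45159421 0.2671675  0.057     ] [0.46956483 0.2031918  0.057     ] 0.13290348169044977 105.68992568647867
0.47134156343818046 0.2005014010023217
[0.47122113 0.19475267 0.2284619 ] [-2.44010138e-01  9.69772675e-01 -1.04662384e-04]
```

Emit:
{"api": "carry_out", "payload": {"targets": [{"translation": [0, 0.008, -0.02], "dr": [0, 0, 1.5], "fingers": -1}, {"translation": [0, 0, -0.035], "dr": [0, 0, 0], "fingers": -1}, {"translation": [0, 0, -0.035], "dr": [0, 0, 0], "fingers": -1}, {"translation": [0, 0, -0.035], "dr": [0, 0, 0], "fingers": -1}, {"translation": [0, 0, -0.0225], "dr": [0, 0, 0], "fingers": -1}], "grip_force": 35}}

```text
time_s: 7.32
position: [0.4704, 0.2026, 0.0794]
orientation: [-0.001, -0.136, 0.991, -0.0]
wrist_force: [1.9, 0.3, 0.6]
opening: 0.997
```

Emit:
{"api": "carry_out", "payload": {"targets": [{"translation": [0, 0, 0], "dr": [0, 0, 0], "fingers": -1}], "grip_force": 35}}

```text
time_s: 7.45
position: [0.4698, 0.2026, 0.0795]
orientation: [-0.002, -0.136, 0.991, -0.0]
wrist_force: [-0.3, 0.2, -0.4]
opening: 0.999
```

```bash
python3 - <<'E'
from h import *
p,R=tool();print(p,R.as_matrix().round(3))
w=env.camera('wrist');cv2.imwrite('pics/w3.png',w['pixels'])
E
```

```text
[0.46982737 0.20257797 0.07952004] [[-0.963 -0.27  -0.004]
 [-0.27   0.963 -0.001]
 [ 0.004  0.    -1.   ]]
```

View pics/w3.png

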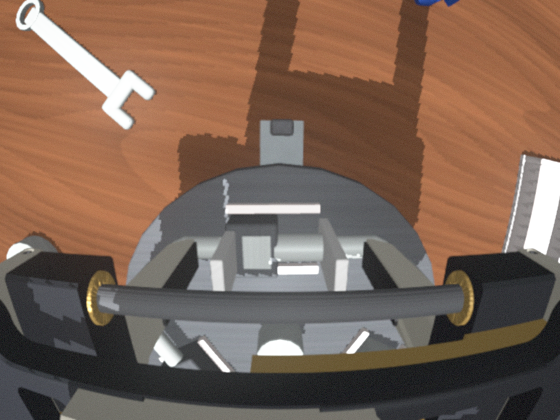

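Emit:
{"api": "carry_out", "payload": {"targets": [{"translation": [0, 0, 0], "dr": [0, 0, 0], "fingers": 0.6}, {"translation": [0, 0, 0], "dr": [0, 0, 0], "fingers": 0.6}, {"translation": [0, 0, 0], "dr": [0, 0, 0], "fingers": 0.6}, {"translation": [0, 0, 0], "dr": [0, 0, 0], "fingers": 0.6}, {"translation": [0, 0, 0], "dr": [0, 0, 0], "fingers": 0.6}], "grip_force": 35}}

```text
time_s: 8.12
position: [0.4717, 0.2029, 0.0817]
orientation: [0.001, -0.137, 0.991, -0.0]
wrist_force: [0.1, -3.9, 5.5]
opening: 0.514
```

Emit:
{"api": "carry_out", "payload": {"targets": [{"translation": [0, 0, 0], "dr": [0, 0, 0], "fingers": 0.6}, {"translation": [0, 0, 0], "dr": [0, 0, 0], "fingers": 0.6}]}}

```text
time_s: 8.38
position: [0.471, 0.2022, 0.0818]
orientation: [-0.0, -0.137, 0.991, -0.001]
wrist_force: [-2.2, -5.3, 8.1]
opening: 0.402
```

Emit:
{"api": "carry_out", "payload": {"targets": [{"translation": [0, 0, 0.01], "dr": [0, 0, 0], "fingers": 0.6}, {"translation": [0, 0, 0.02], "dr": [0, 0, 0], "fingers": 0.6}, {"translation": [0, 0, 0.03], "dr": [0, 0, 0], "fingers": 0.6}, {"translation": [0, 0, 0.04], "dr": [0, 0, 0], "fingers": 0.6}, {"translation": [0, 0, 0.04], "dr": [0, 0, 0], "fingers": 0.6}]}}

```text
time_s: 9.0
position: [0.47, 0.2035, 0.222]
orientation: [-0.001, -0.137, 0.991, 0.0]
wrist_force: [0.9, -0.1, -3.7]
opening: 0.401
```

Emit:
{"api": "carry_out", "payload": {"targets": [{"translation": [0, 0, 0.03], "dr": [0, 0, 0], "fingers": 0.6}, {"translation": [0, 0, 0.02], "dr": [0, 0, 0], "fingers": 0.6}, {"translation": [0, 0, 0.0], "dr": [0, 0, 0], "fingers": 0.6}, {"translation": [0, 0, 0], "dr": [0, 0, 0], "fingers": 0.6}]}}

```text
time_s: 9.5
position: [0.4702, 0.2032, 0.2699]
orientation: [-0.001, -0.137, 0.991, 0.0]
wrist_force: [0.0, 0.0, -3.6]
opening: 0.398
```

```bash
python3 - <<'E'
from h import *
p,R=tool();print(p,R.as_matrix().round(3))
w=env.camera('wrist');cv2.imwrite('pics/w4.png',w['pixels'])
s=env.camera('scene');crop(s,'pics/sc4.png',200,100,160,150,5)
E
```

```text
[0.4701788  0.20322597 0.26993293] [[-0.962 -0.272 -0.002]
 [-0.272  0.962 -0.   ]
 [ 0.002  0.    -1.   ]]
```

View pics/w4.png

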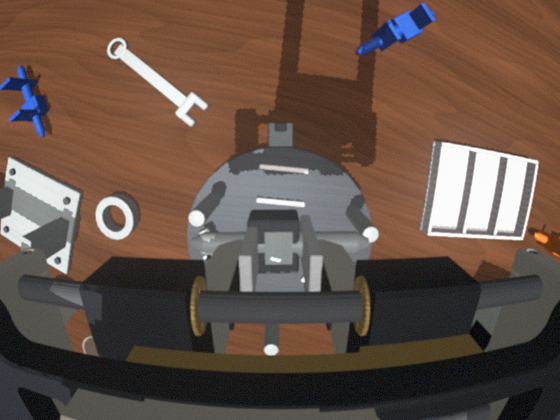

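View pics/sc4.png

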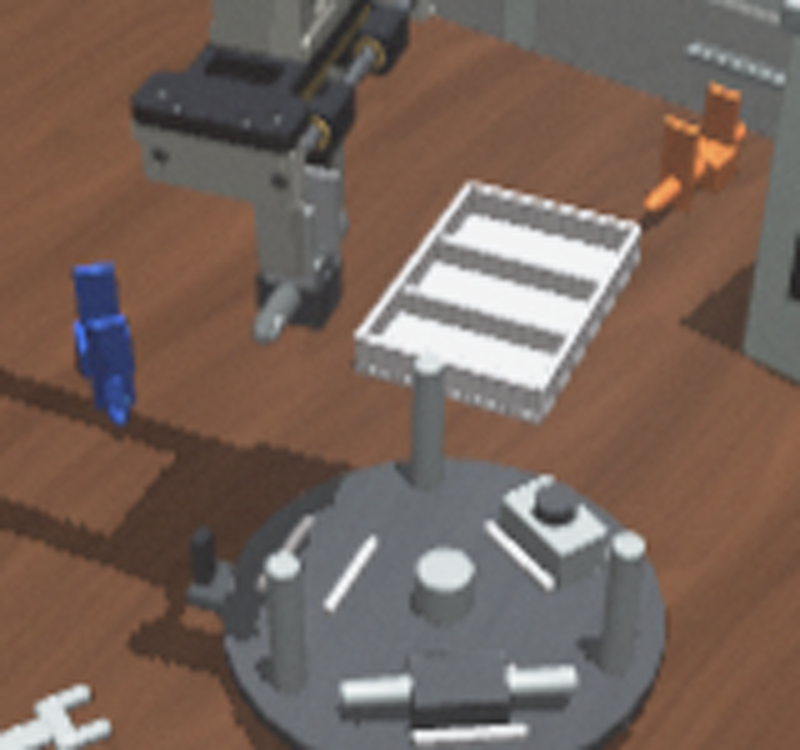

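```bash
python3 - <<'E'
from h import *
w=env.camera('wrist');crop(w,'pics/w4c.png',180,205,210,95,3.8) if 0 else cv2.imwrite('pics/w4c.png',cv2.resize(w['pixels'][200:300,180:385],None,fx=3.8,fy=3.8,interpolation=cv2.INTER_CUBIC))
E
```

```text
(no output)
```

View pics/w4c.png

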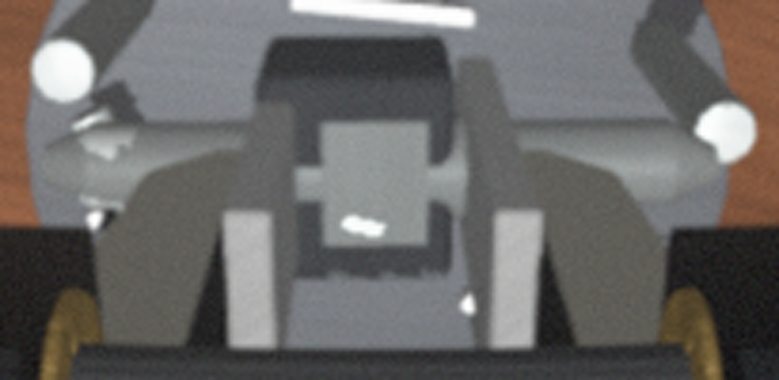

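```bash
python3 - <<'E'
from h import *
w=env.camera('wrist')
I=Ro.identity()
for q in [(43,162),(720,156)]:
    u=(q[0]+.5)/3.8-.5+180;v=(q[1]+.5)/3.8-.5+200
    for z in(.02,.025,.03):print(q,wz(w,np.zeros(3),I,u,v,z))
E
```

```text
(43, 162) [ 0.00396252 -0.05194585  0.02      ]
(43, 162) [ 0.0020978  -0.05343844  0.025     ]
(43, 162) [ 0.00023309 -0.05493104  0.03      ]
(720, 156) [0.00488194 0.05385433 0.02      ]
(720, 156) [0.00304321 0.05535277 0.025     ]
(720, 156) [0.00120449 0.0568512  0.03      ]
```

```bash
cat > plan.py <<'E'
from h import *
th=np.radians(-6.8);o=np.array([.6277,-.178,0]);Rs=Ro.from_euler('z',th)
a=np.radians(35)
zt=Rs.apply([np.sin(a),0,-np.cos(a)]);yt=Rs.apply([0,1,0]);Rt=Ro.from_matrix(np.c_[np.cross(yt,zt),yt,zt])
pin=np.array([.0015,.0007,.0248])
def tcp(x,y,z): return o+Rs.apply([x,y,0])+[0,0,z]-Rt.apply(pin)
E
python3 - <<'E'
from plan import *
p,R=tool();print(p)
rv=(Rt*R.inv()).as_rotvec(degrees=True);print('rv',rv)
for w in [(-.11,0,.2),(-.07,0,.11),(-.06,0,.092),(0,0,.092)]:print(w,tcp(*w).round(4),(tcp(*w)-p).round(4))
print(Rs.apply([.06,0,0]))
E
```

```text
[0.47050019 0.20312107 0.27001912]
rv [  2.74745502 -35.24231754 -21.85495997]
(-0.11, 0, 0.2) [ 0.5055 -0.1641  0.2212] [ 0.035  -0.3673 -0.0488]
(-0.07, 0, 0.11) [ 0.5452 -0.1689  0.1312] [ 0.0747 -0.372  -0.1388]
(-0.06, 0, 0.092) [ 0.5551 -0.1701  0.1132] [ 0.0846 -0.3732 -0.1568]
(0, 0, 0.092) [ 0.6147 -0.1772  0.1132] [ 0.1442 -0.3803 -0.1568]
[ 0.05957793 -0.00710424  0.        ]
```

Emit:
{"api": "carry_out", "payload": {"targets": [{"translation": [0.0035, -0.02, 0], "dr": [0.27, -3.52, -2.19], "fingers": 0.6}, {"translation": [0.0035, -0.035, 0], "dr": [0.27, -3.52, -2.19], "fingers": 0.6}, {"translation": [0.0035, -0.04, 0], "dr": [0.27, -3.52, -2.19], "fingers": 0.6}, {"translation": [0.0035, -0.04, 0], "dr": [0.27, -3.52, -2.19], "fingers": 0.6}, {"translation": [0.0035, -0.04, 0], "dr": [0.27, -3.52, -2.19], "fingers": 0.6}]}}

```text
time_s: 10.32
position: [0.488, 0.0271, 0.2706]
orientation: [0.153, -0.04, 0.987, -0.009]
wrist_force: [0.5, 0.3, -2.9]
opening: 0.402
```

Emit:
{"api": "carry_out", "payload": {"targets": [{"translation": [0.0035, -0.04, 0], "dr": [0.27, -3.52, -2.19], "fingers": 0.6}, {"translation": [0.0035, -0.04, 0], "dr": [0.27, -3.52, -2.19], "fingers": 0.6}, {"translation": [0.0035, -0.04, -0.01], "dr": [0.27, -3.52, -2.19], "fingers": 0.6}, {"translation": [0.0035, -0.04, -0.02], "dr": [0.27, -3.52, -2.19], "fingers": 0.6}, {"translation": [0.0035, -0.0323, -0.0188], "dr": [0.27, -3.52, -2.19], "fingers": 0.6}]}}

```text
time_s: 10.95
position: [0.5054, -0.1656, 0.2215]
orientation: [0.301, 0.058, 0.952, -0.019]
wrist_force: [1.4, 1.2, -3.8]
opening: 0.402
```

Emit:
{"api": "carry_out", "payload": {"targets": [{"translation": [0, 0, 0], "dr": [0, 0, 0], "fingers": 0.6}, {"translation": [0, 0, 0], "dr": [0, 0, 0], "fingers": 0.6}]}}

```text
time_s: 11.2
position: [0.5058, -0.1638, 0.2221]
orientation: [0.3, 0.057, 0.952, -0.018]
wrist_force: [0.3, -0.2, -2.1]
opening: 0.403
```

```bash
python3 - <<'E'
from plan import *
p,R=tool();print(p)
print('rv',(Rt*R.inv()).as_rotvec(degrees=True))
for w in [(-.07,0,.11),(-.06,0,.092),(0,0,.092)]:print(w,tcp(*w).round(4),(tcp(*w)-p).round(4))
w=env.camera('wrist');cv2.imwrite('pics/w5.png',w['pixels'])
s=env.camera('scene');crop(s,'pics/s5.png',60,220,220,190,3.5) if 0 else cv2.imwrite('pics/s5.png',s['pixels'])
E
```

```text
[ 0.50576646 -0.16381011  0.22208921]
rv [-0.01116012 -0.00365028  0.06151255]
(-0.07, 0, 0.11) [ 0.5452 -0.1689  0.1312] [ 0.0394 -0.0051 -0.0909]
(-0.06, 0, 0.092) [ 0.5551 -0.1701  0.1132] [ 0.0494 -0.0062 -0.1089]
(0, 0, 0.092) [ 0.6147 -0.1772  0.1132] [ 0.1089 -0.0133 -0.1089]
```

View pics/w5.png

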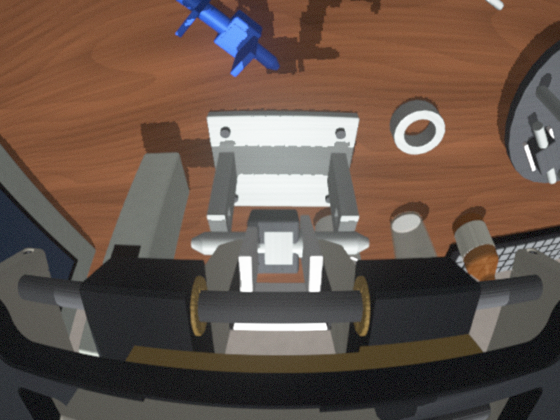

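View pics/s5.png

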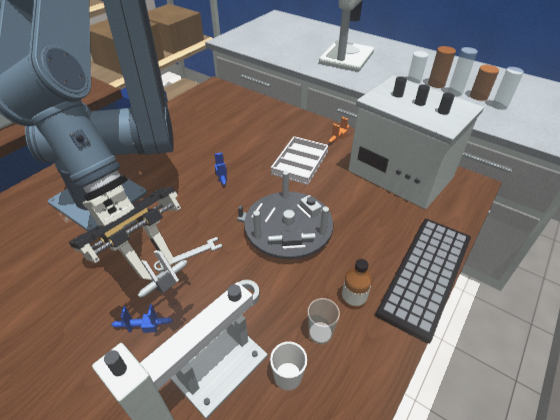

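Emit:
{"api": "carry_out", "payload": {"targets": [{"translation": [0.01, -0.0013, -0.03], "dr": [0, 0, 0], "fingers": 0.6}, {"translation": [0.015, -0.0019, -0.03], "dr": [0, 0, 0], "fingers": 0.6}, {"translation": [0.0144, -0.0019, -0.031], "dr": [0, 0, 0], "fingers": 0.6}, {"translation": [0, 0, 0], "dr": [0, 0, 0], "fingers": 0.6}, {"translation": [0, 0, 0], "dr": [0, 0, 0], "fingers": 0.6}]}}

```text
time_s: 11.92
position: [0.5461, -0.1687, 0.1325]
orientation: [0.301, 0.056, 0.952, -0.018]
wrist_force: [-0.1, 0.5, -2.0]
opening: 0.402
```

```bash
python3 - <<'E'
from plan import *
p,R=tool();print(p)
print('rv',(Rt*R.inv()).as_rotvec(degrees=True))
for w in [(-.07,0,.11),(-.06,0,.092),(0,0,.092)]:print(w,tcp(*w).round(4),(tcp(*w)-p).round(4))
w=env.camera('wrist')
cv2.imwrite('pics/w6.png',cv2.resize(w['pixels'][110:290,170:390],None,fx=3.5,fy=3.3,interpolation=cv2.INTER_CUBIC))
E
```

```text
[ 0.54608656 -0.16869776  0.13253802]
rv [ 0.08747361  0.13768532 -0.03083391]
(-0.07, 0, 0.11) [ 0.5452 -0.1689  0.1312] [-0.0009 -0.0002 -0.0014]
(-0.06, 0, 0.092) [ 0.5551 -0.1701  0.1132] [ 0.009  -0.0014 -0.0194]
(0, 0, 0.092) [ 0.6147 -0.1772  0.1132] [ 0.0686 -0.0085 -0.0194]
```

View pics/w6.png

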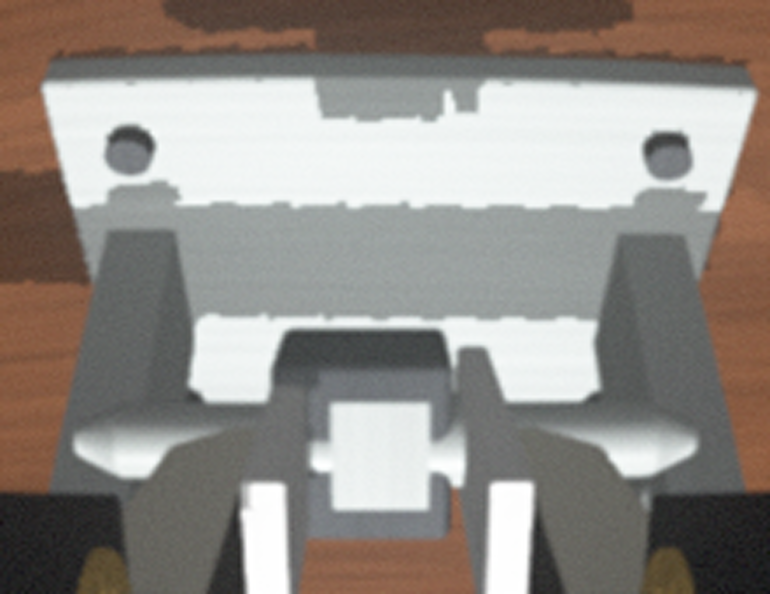

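```bash
python3 - <<'E'
from plan import *
p,R=tool();w=env.camera('wrist')
g=lambda x,y:((x+.5)/3.5-.5+170,(y+.5)/3.3-.5+110)
for q in [(76,440),(696,438)]:
    for z in(.023,.025,.027):print(q,wz(w,np.zeros(3),Ro.identity(),*g(*q),z).round(4))
for q in [(177,230),(617,235),(105,231),(690,237),(44,88),(756,92)]:
    X=wz(w,p,R,*g(*q),.012);print(q,X.round(4),Rs.inv().apply(X-o).round(4))
E
```

```text
(76, 440) [ 0.0029 -0.0533  0.023 ]
(76, 440) [ 0.0021 -0.0539  0.025 ]
(76, 440) [ 0.0013 -0.0545  0.027 ]
(696, 438) [0.0032 0.0542 0.023 ]
(696, 438) [0.0025 0.0548 0.025 ]
(696, 438) [0.0017 0.0554 0.027 ]
(177, 230) [ 0.5953 -0.2293  0.012 ] [-0.0261 -0.0548  0.012 ]
(617, 235) [ 0.6105 -0.1157  0.012 ] [-0.0245  0.0598  0.012 ]
(105, 231) [ 0.5931 -0.2486  0.012 ] [-0.026  -0.0742  0.012 ]
(690, 237) [ 0.6132 -0.096   0.012 ] [-0.0241  0.0797  0.012 ]
(44, 88) [ 0.5425 -0.2488  0.012 ] [-0.0762 -0.0804  0.012 ]
(756, 92) [ 0.5629 -0.0833  0.012 ] [-0.0755  0.0864  0.012 ]
```

Emit:
{"api": "carry_out", "payload": {"targets": [{"translation": [0.009, -0.0004, -0.01], "dr": [0, 0, 0], "fingers": 0.6}, {"translation": [0.0101, -0.0004, -0.0094], "dr": [0, 0, 0], "fingers": 0.6}, {"translation": [0, 0, 0], "dr": [0, 0, 0], "fingers": 0.6}, {"translation": [0, 0, 0], "dr": [0, 0, 0], "fingers": 0.6}]}}

```text
time_s: 12.52
position: [0.5645, -0.1698, 0.1115]
orientation: [0.3, 0.057, 0.952, -0.018]
wrist_force: [0.2, -0.6, -3.3]
opening: 0.405
```

```bash
python3 - <<'E'
from plan import *
p,R=tool();print(p)
print('rv',(Rt*R.inv()).as_rotvec(degrees=True))
for w in [(-.05,0.0018,.092),(0,0.0018,.092)]:print(w,tcp(*w).round(4),(tcp(*w)-p).round(4))
w=env.camera('wrist')
cv2.imwrite('pics/w7.png',cv2.resize(w['pixels'][110:290,170:390],None,fx=3.5,fy=3.3,interpolation=cv2.INTER_CUBIC))
s=env.camera('scene');crop(s,'pics/s7.png',80,220,200,150,4)
t=env.camera('top');crop(t,'pics/t7.png',370,100,180,120,4)
E
```

```text
[ 0.56450131 -0.16980365  0.11150273]
rv [0.01307621 0.03468599 0.05102996]
(-0.05, 0.0018, 0.092) [ 0.5653 -0.1694  0.1132] [0.0008 0.0004 0.0017]
(0, 0.0018, 0.092) [ 0.6149 -0.1754  0.1132] [ 0.0504 -0.0056  0.0017]
```

View pics/w7.png

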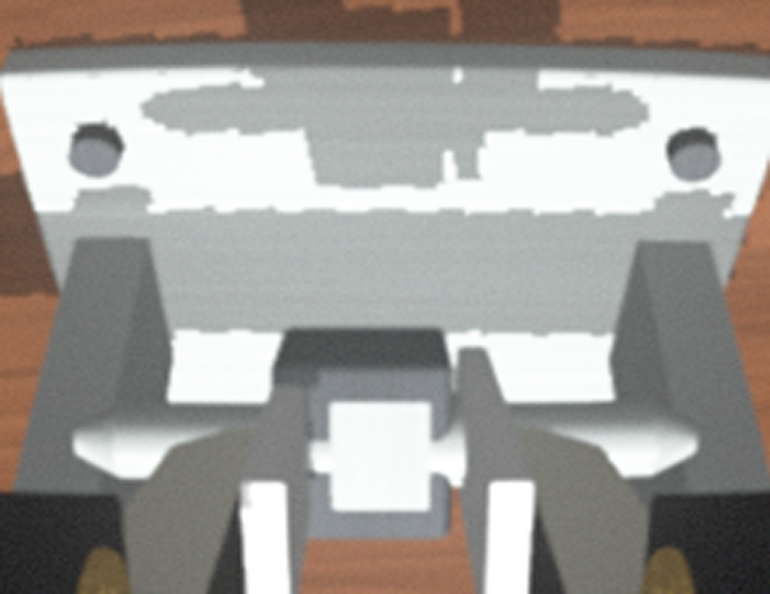

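View pics/s7.png

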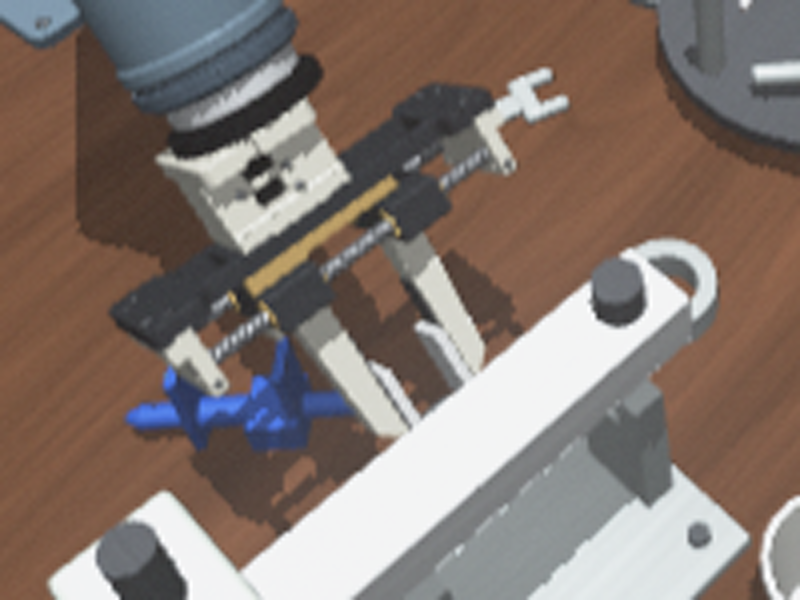

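View pics/t7.png

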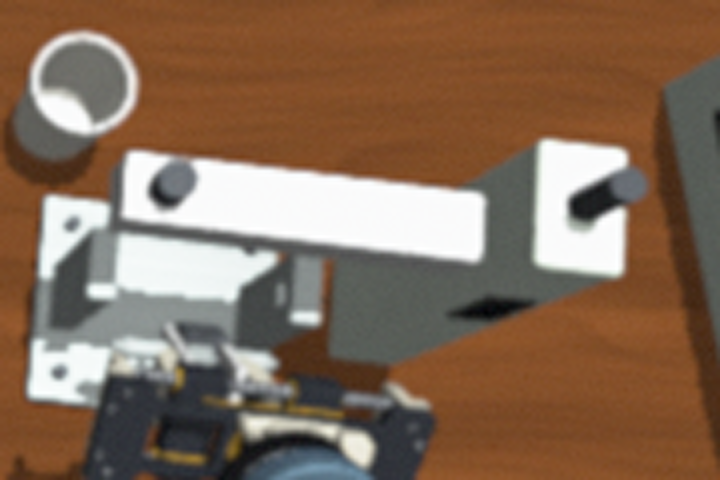

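```bash
python3 - <<'E'
from plan import *
w=env.camera('wrist')['pixels']
a=cv2.resize(w[175:260,172:222],None,fx=7,fy=7,interpolation=cv2.INTER_CUBIC);b=cv2.resize(w[175:260,338:388],None,fx=7,fy=7,interpolation=cv2.INTER_CUBIC)
im=np.hstack([a,b]);im=np.clip((im.astype(float)-40)*2,0,255);cv2.imwrite('pics/w8.png',im)
E
```

```text
[ WARN:0@1.744] global loadsave.cpp:1063 imwrite_ Unsupported depth image for selected encoder is fallbacked to CV_8U.
```

View pics/w8.png

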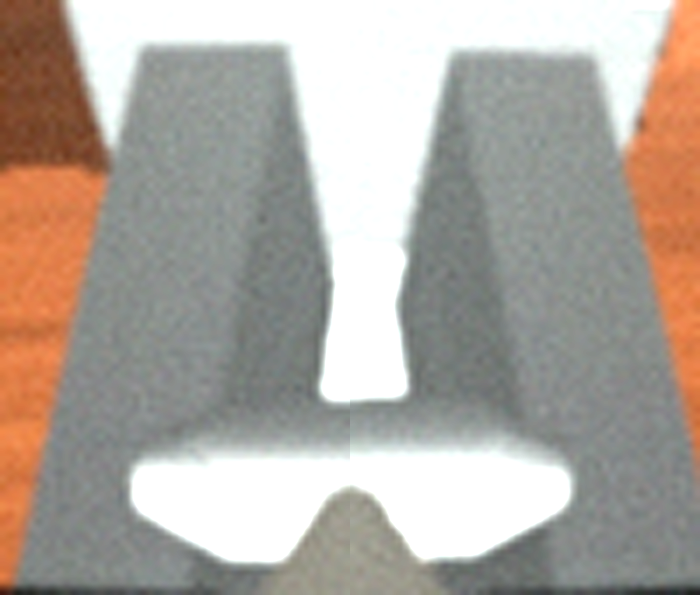

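```bash
python3 - <<'E'
from plan import *
p,R=tool();w=env.camera('wrist')
def hit(u,v,xp):
    a,d=wray(w,p,R,u,v);a=Rs.inv().apply(a-o);d=Rs.inv().apply(d);return a+d*(xp-a[0])/d[0]
L=lambda x,y:((x+.5)/7-.5+172,(y+.5)/7-.5+175)
Rr=lambda x,y:((x-350+.5)/7-.5+338,(y+.5)/7-.5+175)
for q in [(288,48),(239,300),(206,490),(190,575)]:print('L',hit(*L(*q),-.024))
for q in [(450,55),(499,300),(534,490),(550,575)]:print('R',hit(*Rr(*q),-.024))
print(hit(*L(131,492),-.05),hit(*Rr(572,488),-.05))
E
```

```text
L [-0.024      -0.05544955  0.00970393]
L [-0.024      -0.05549425  0.0483509 ]
L [-0.024      -0.05540368  0.07321299]
L [-0.024      -0.05557406  0.08344769]
R [-0.024       0.06063635  0.0109077 ]
R [-0.024       0.06056888  0.0484136 ]
R [-0.024       0.06051981  0.0733107 ]
R [-0.024       0.06062152  0.0835598 ]
[-0.05       -0.05442076  0.09115764] [-0.05        0.05583741  0.09074366]
```

Emit:
{"api": "carry_out", "payload": {"targets": [{"translation": [0.0002, 0.0019, 0.0012], "dr": [0, 0, 0], "fingers": 0.6}, {"translation": [0.01, -0.0012, 0], "dr": [0, 0, 0], "fingers": 0.6}, {"translation": [0.01, -0.0012, 0], "dr": [0, 0, 0], "fingers": 0.6}, {"translation": [0, 0, 0], "dr": [0, 0, 0], "fingers": 0.6}]}}

```text
time_s: 13.28
position: [0.5859, -0.1708, 0.1135]
orientation: [0.301, 0.057, 0.952, -0.019]
wrist_force: [-0.3, 0.6, -3.4]
opening: 0.401
```

```bash
python3 - <<'E'
from plan import *
p,R=tool();print(p,(tcp(0,.0026,.092)-p).round(4))
w=env.camera('wrist')['pixels']
a=cv2.resize(w[175:260,172:222],None,fx=7,fy=7,interpolation=cv2.INTER_CUBIC);b=cv2.resize(w[175:260,338:388],None,fx=7,fy=7,interpolation=cv2.INTER_CUBIC)
im=np.hstack([a,b]);im=np.clip((im.astype(float)-40)*2,0,255).astype(np.uint8);cv2.imwrite('pics/w9.png',im)
E
```

```text
[ 0.58593362 -0.17083845  0.113456  ] [ 0.0291 -0.0037 -0.0003]
```

View pics/w9.png

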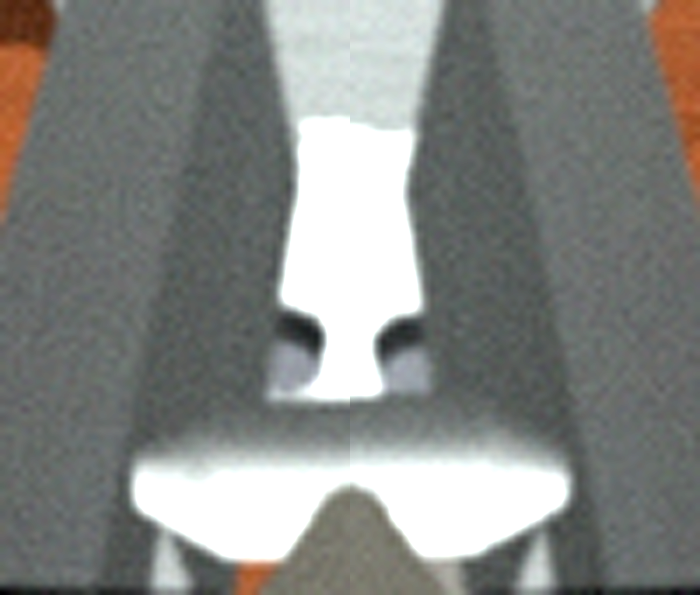

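Emit:
{"api": "carry_out", "payload": {"targets": [{"translation": [0.01, -0.0012, 0], "dr": [0, 0, 0], "fingers": 0.6}, {"translation": [0.01, -0.0012, 0], "dr": [0, 0, 0], "fingers": 0.6}, {"translation": [0.0085, -0.001, 0], "dr": [0, 0, 0], "fingers": 0.6}, {"translation": [0, 0, 0], "dr": [0, 0, 0], "fingers": 0.6}, {"translation": [0, 0, 0], "dr": [0, 0, 0], "fingers": 0.6}]}}

```text
time_s: 13.95
position: [0.6131, -0.1736, 0.1129]
orientation: [0.301, 0.057, 0.952, -0.018]
wrist_force: [-0.0, -0.3, -3.1]
opening: 0.405
```

```bash
python3 - <<'E'
from plan import *
p,R=tool();print(p,(tcp(0,.0026,.092)-p).round(4))
w=env.camera('wrist')['pixels']
a=cv2.resize(w[175:260,172:222],None,fx=7,fy=7,interpolation=cv2.INTER_CUBIC);b=cv2.resize(w[175:260,338:388],None,fx=7,fy=7,interpolation=cv2.INTER_CUBIC)
im=np.hstack([a,b]);im=np.clip((im.astype(float)-20)*2,0,255).astype(np.uint8);cv2.imwrite('pics/w10.png',im)
s=env.camera('scene');crop(s,'pics/s10.png',80,250,200,150,4)
E
```

```text
[ 0.61307643 -0.17364923  0.11286902] [ 0.0019 -0.0009  0.0003]
```

View pics/w10.png

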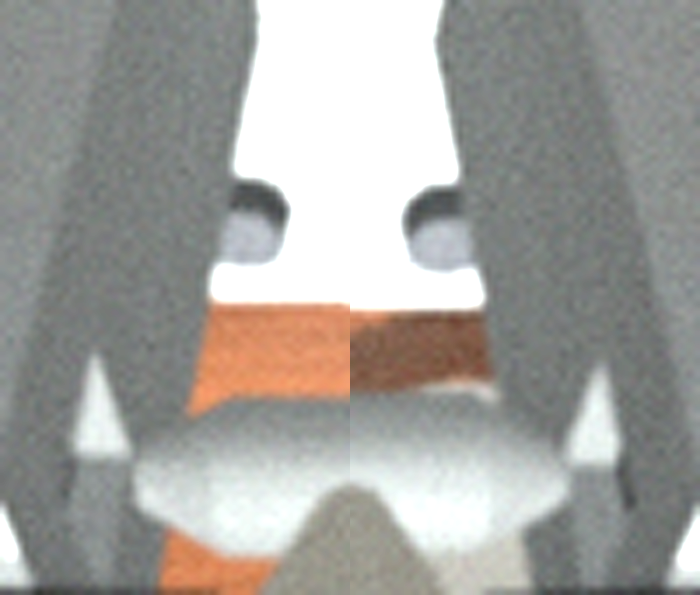

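View pics/s10.png

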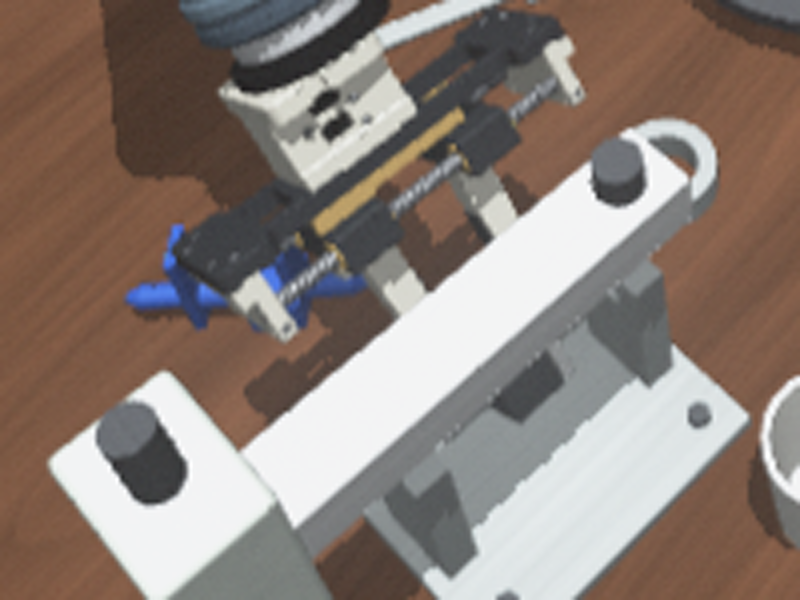

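```bash
python3 - <<'E'
from plan import *
p,R=tool();w=env.camera('wrist');K=w['camera_matrix'];T=w['T_tool_cam']
def wp(X):
    c=T[:3,:3].T@(R.inv().apply(X-p)-T[:3,3]);r=np.arctan2(np.hypot(c[0],c[1]),c[2]);d=c[:2]/np.hypot(c[0],c[1])
    return K[0,0]*r*d+K[:2,2]
im=cv2.resize(w['pixels'][190:275,165:225],None,fx=6,fy=6,interpolation=cv2.INTER_CUBIC);b=cv2.resize(w['pixels'][190:275,335:395],None,fx=6,fy=6,interpolation=cv2.INTER_CUBIC)
out=[]
for img,u0,sg in((im,165,-1),(b,335,1)):
    img=np.clip((img.astype(float)-20)*2,0,255).astype(np.uint8);raw=img.copy()
    for (x,z,col) in [(-.008,.1,(0,0,255)),(.008,.1,(0,255,0)),(.008,.084,(255,0,0)),(-.008,.084,(0,255,255)),(0,.092,(255,0,255))]:
      for yy in (.058,.064):
        q=wp(o+Rs.apply([x,.0026+sg*yy,z]));cv2.circle(img,(int((q[0]-u0+.5)*6),int((q[1]-190+.5)*6)),4 if yy==.058 else 2,col,-1)
    out+=[img]
cv2.imwrite('pics/w11.png',np.hstack(out))
E
```

```text
(no output)
```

View pics/w11.png

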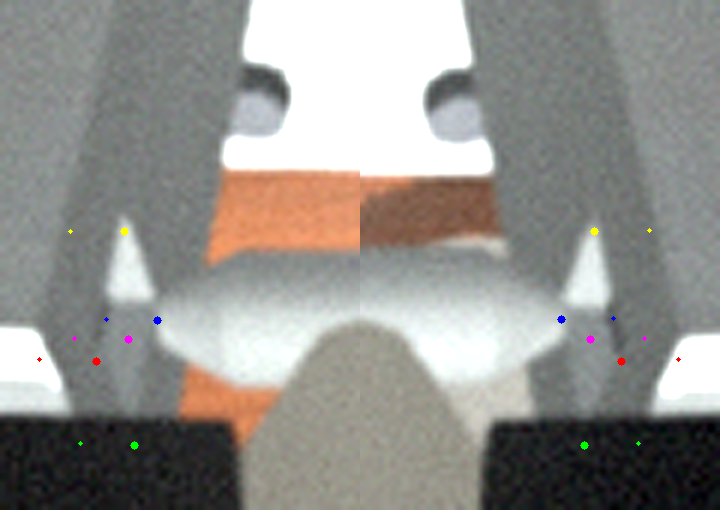

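Emit:
{"api": "carry_out", "payload": {"targets": [{"translation": [0, 0, 0], "dr": [0, 0, 0], "fingers": 0.1}, {"translation": [0, 0, 0], "dr": [0, 0, 0], "fingers": 0.0}, {"translation": [0, 0, 0], "dr": [0, 0, 0], "fingers": -0.1}, {"translation": [0, 0, 0], "dr": [0, 0, 0], "fingers": -0.15}, {"translation": [0, 0, 0], "dr": [0, 0, 0], "fingers": -0.15}]}}

```text
time_s: 14.72
position: [0.6133, -0.1739, 0.1132]
orientation: [0.301, 0.057, 0.952, -0.018]
wrist_force: [-0.5, 0.1, -4.1]
opening: 0.575
```

```bash
python3 - <<'E'
from plan import *
p,R=tool();print(p)
w=env.camera('wrist')
im=cv2.resize(w['pixels'][190:275,165:225],None,fx=6,fy=6,interpolation=cv2.INTER_CUBIC);b=cv2.resize(w['pixels'][190:275,335:395],None,fx=6,fy=6,interpolation=cv2.INTER_CUBIC)
cv2.imwrite('pics/w12.png',np.clip((np.hstack([im,b]).astype(float)-20)*2,0,255).astype(np.uint8))
E
```

```text
[ 0.61326783 -0.17390348  0.1131708 ]
```

View pics/w12.png

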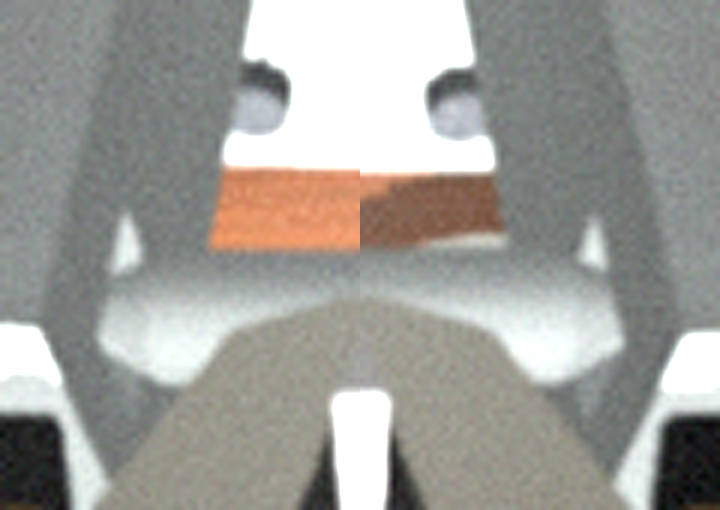

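Both tips have entered the recesses (left end at ~(100,330), right at ~(622,330)). Now opening to about 70 mm.

Emit:
{"api": "carry_out", "payload": {"targets": [{"translation": [0, 0, 0], "dr": [0, 0, 0], "fingers": -0.25}, {"translation": [0, 0, 0], "dr": [0, 0, 0], "fingers": -0.35}, {"translation": [0, 0, 0], "dr": [0, 0, 0], "fingers": -0.48}, {"translation": [0, 0, 0], "dr": [0, 0, 0], "fingers": -0.48}, {"translation": [0, 0, 0], "dr": [0, 0, 0], "fingers": -0.48}]}}

```text
time_s: 15.4
position: [0.6134, -0.174, 0.1134]
orientation: [0.301, 0.057, 0.952, -0.018]
wrist_force: [0.1, -0.4, -0.4]
opening: 0.739
```

```bash
python3 - <<'E'
from plan import *
p,R=tool();print(p)
w=env.camera('wrist')
im=w['pixels'][150:300,160:400]
cv2.imwrite('pics/w13.png',cv2.resize(np.clip((im.astype(float)-10)*1.6,0,255).astype(np.uint8),None,fx=3.3,fy=3.3,interpolation=cv2.INTER_CUBIC))
E
```

```text
[ 0.61339195 -0.17401631  0.1133761 ]
```

View pics/w13.png

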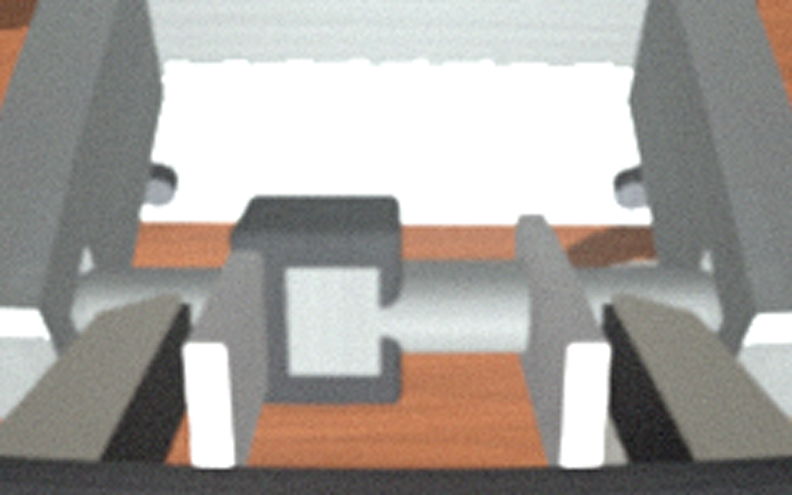

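Emit:
{"api": "carry_out", "payload": {"targets": [{"translation": [-0.0057, 0.0007, 0.0082], "dr": [0, 0, 0], "fingers": -0.48}, {"translation": [-0.0114, 0.0014, 0.0164], "dr": [0, 0, 0], "fingers": -0.48}, {"translation": [-0.0171, 0.002, 0.0246], "dr": [0, 0, 0], "fingers": -0.48}, {"translation": [-0.0228, 0.0027, 0.0328], "dr": [0, 0, 0], "fingers": -0.48}, {"translation": [-0.0228, 0.0027, 0.0328], "dr": [0, 0, 0], "fingers": -0.48}]}}

```text
time_s: 16.08
position: [0.5322, -0.1642, 0.2291]
orientation: [0.301, 0.057, 0.952, -0.019]
wrist_force: [-0.0, -0.2, 0.8]
opening: 0.738
```

Emit:
{"api": "carry_out", "payload": {"targets": [{"translation": [-0.03, 0.0035, 0.01], "dr": [0, 0, 0], "fingers": -0.48}, {"translation": [-0.03, 0.0035, 0], "dr": [0, 0, 0], "fingers": -0.48}, {"translation": [0, 0, 0], "dr": [0, 0, 0], "fingers": -0.48}, {"translation": [0, 0, 0], "dr": [0, 0, 0], "fingers": -0.48}]}}

```text
time_s: 16.58
position: [0.4738, -0.158, 0.2386]
orientation: [0.301, 0.057, 0.952, -0.019]
wrist_force: [0.3, 0.2, -0.4]
opening: 0.741
```

```bash
python3 - <<'E'
from plan import *
p,R=tool();print(p,env.sense()['wrist_force'])
w=env.camera('wrist');cv2.imwrite('pics/w14.png',w['pixels'])
im=w['pixels'][130:280,180:380]
cv2.imwrite('pics/w14c.png',cv2.resize(im,None,fx=4,fy=4,interpolation=cv2.INTER_CUBIC))
s=env.camera('scene');cv2.imwrite('pics/s14.png',s['pixels'])
t=env.camera('top');crop(t,'pics/t14.png',370,100,180,120,4)
E
```

```text
[ 0.47376414 -0.15798065  0.23859967] [ 0.28267002  0.22388343 -0.38960161]
```

View pics/w14c.png

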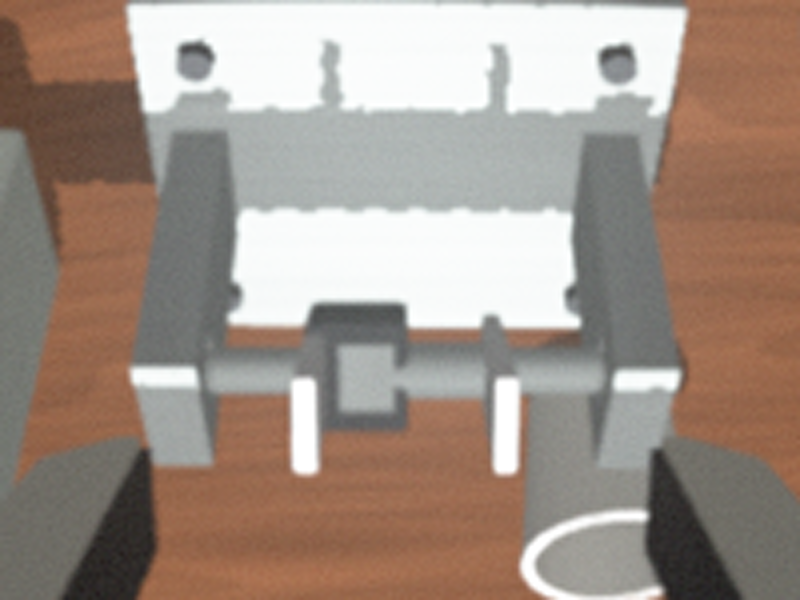

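View pics/t14.png

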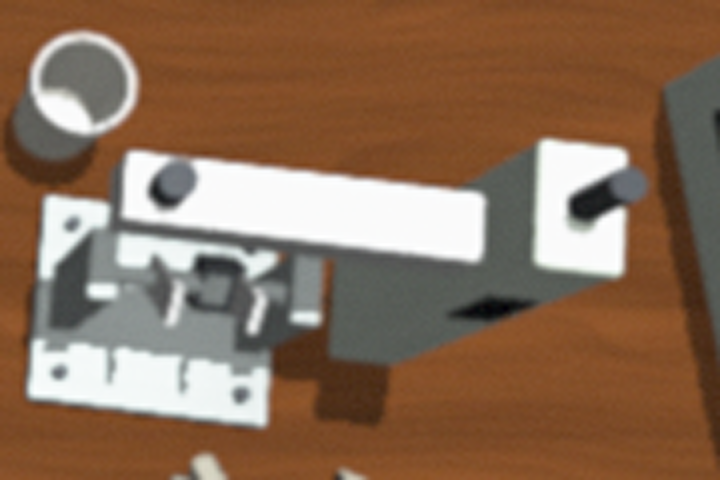

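View pics/s14.png

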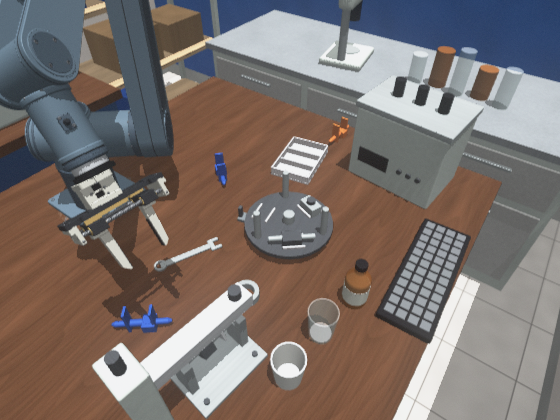

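```bash
python3 - <<'E'
from plan import *
p,R=tool();w=env.camera('wrist')
g=lambda x,y:((x+.5)/4-.5+180,(y+.5)/4-.5+130)
X=[Rs.inv().apply(wz(w,p,R,*g(*q),.133)-o) for q in [(291,425),(520,425)]]
print(X,X[1]-X[0])
Y=[Rs.inv().apply(wz(w,p,R,*g(*q),.11)-o) for q in [(198,368),(612,370)]]
print(Y,Y[1]-Y[0])
E
```

```text
[array([-0.03470599, -0.02572736,  0.133     ]), array([-0.03467648,  0.03264195,  0.133     ])] [2.95130222e-05 5.83693114e-02 0.00000000e+00]
[array([-0.02889103, -0.05271426,  0.11      ]), array([-0.02796733,  0.05957296,  0.11      ])] [0.00092369 0.11228721 0.        ]
```

```bash
python3 -c "
from workcell import env
print(env.close_job(), env.sense()['wrist_force'])"
```

```text
the job is handed in; nothing more can be done
the job is handed in; nothing more can be done
```

The sprung holder is seated in the test station, with both pin ends sprung into the cheek recesses, and the job was handed in at about 17 s. No verdict was reported.

I gripped peg0 and turned the carousel about 74° anticlockwise. That put the holder's bay about 1° off the pointer. I then squeezed the tabs (measured opening about 37 mm), lifted the holder out, leaned it 35° back and brought it in from the front under the beam. I released it in steps and backed out.

**Final checks:**
- **Seating:** both pins are visible inside the recesses. The tabs measure 58.4 mm over their outer faces. Recess floors 128 mm apart should give 58 mm, so both pins are fully home.
- **Contact:** the gripper was clear of everything, with the wrist force near 0.
- **Other pieces:** the bar and block are still in their bays, and the bystanders stand where they were. I judged these by eye from the pictures, not by measurement.

**Disagreements:**
- **Station position:** the wrist and top cameras disagreed by about 2 to 3 mm sideways on where the station stands. I centred on the wrist view of the pins against the cheeks, and the fit confirmed it.
- **Beam and post tops:** these measured about 203 and 258 mm, against 224 and 300 mm stated. The difference looks like the knobs on top. The underside of the beam matched the stated 170 mm.

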